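Unpack the jars of fixings from the stay-lid chest onto the bench shelf

TASK

Put all the jars of fixings on the bench shelf, upright in one straight row along the middle of the board, side by side with less than a finger's width between neighbours: first the jar that stands on the chest's lid, then, with the lid raised until its folding stay locks and holds it by itself, all those in the chest. When every jar is in the row, break the stay's joint and lower the lid by hand without letting it drop, until it is fully shut; leave the other things on the bench and the spanner in the chest where they are.

Things in the scene. Friction and masses are not known exactly. Their poses are not given: they have to be found in the camera images.
- chest: cream plastic storage chest standing fixed on the bench, open box 200 mm deep (x), 400 mm wide (y), 100 mm high to the rim, walls and floor 8 mm. Origin: centre of its underside; x points away from its front (the robot's side), y to the left, z up. It carries the lid and the stay
- lid (a joint): the chest's lid, a 12 mm plate 200 x 400 mm, 0.45 kg, hinged on the rear rim: 0 = shut, grows as it opens (rad). The stay stops it at 1.51 (stay straight); with the stay locked it stands at 1.49. The hinge is slightly stiff (0.12 N m): left above about 1.3 the lid stays, from lower down it falls shut
- lid_hinge (a point): point on the lid's hinge axis, half-way along the rear rim of the chest, 100 mm above the bench and 100 mm behind the chest's centre; fixed to the chest, axes as the chest's; the axis runs along y
- lid_handle (a point): middle of the lid's handle, a dark steel bar 12 mm thick, 110 mm long along y, held 40 mm off the lid's front edge by a post at each end; 240 mm from the hinge axis and, lid shut, 6 mm above it. It turns with the lid (axes as the chest's when shut): with the lid raised the bar is on top
- stay (a joint): knee of the lid's folding stay at the chest's right (-y) end: 0 = folded, lid shut; 2.52 = straight; 2.76 = locked, past straight on its stop (rad). A weak spring snaps it past straight once the lid is raised to the end. To break it, draw the knee up and to the front, in an arc about the lower strip's pivot, by 30 to 60 mm: the lid then comes a little forward and stays there
- stay_knee (a point): centre of the red thumb piece on the stay's knee, a barrel 18 mm thick, 24 mm long along the chest's y, free to turn about that axis. It is at the end of the lower strip, 74 mm from that strip's pivot, which lies 95 mm in front of the lid's hinge axis and 6 mm below it. Inside the chest while shut; when locked about 55 mm in front of the hinge and 55 mm above the rim
- shelf_mid (a point): centre of the top face of the low wooden bench shelf, fixed: board 440 mm long along this point's y, 200 mm deep along its x (x points away from the shelf's front), top face 85 mm above the bench; nothing stands on it at the start
- jar1_center (a point): centre (half-way up) of a clear screw-top jar of fixings with orange cap, a cylinder 60 mm in diameter and 74 mm high, about 0.25 kg, z along its axis; at the start it stands upright on top of the shut lid; always present
- jar1: the same jar (jar1); origin at the centre of its underside
- jar2_center (a point): centre (half-way up) of a clear screw-top jar of fixings with green cap, a cylinder 60 mm in diameter and 74 mm high, about 0.25 kg, z along its axis; at the start it stands upright on the floor inside the chest; absent in some starts (then no pose is given)
- jar2: the same jar (jar2); origin at the centre of its underside
- jar3_center (a point): centre (half-way up) of a clear screw-top jar of fixings with yellow cap, a cylinder 60 mm in diameter and 74 mm high, about 0.25 kg, z along its axis; at the start it stands upright on the floor inside the chest; absent in some starts (then no pose is given)
- jar3: the same jar (jar3); origin at the centre of its underside
- jar4_center (a point): centre (half-way up) of a clear screw-top jar of fixings with blue cap, a cylinder 60 mm in diameter and 74 mm high, about 0.25 kg, z along its axis; at the start it stands upright on the floor inside the chest; absent in some starts (then no pose is given)
- jar4: the same jar (jar4); origin at the centre of its underside
- jar5_center (a point): centre (half-way up) of a clear screw-top jar of fixings with orange cap, a cylinder 60 mm in diameter and 74 mm high, about 0.25 kg, z along its axis; at the start it stands upright on the floor inside the chest; absent in some starts (then no pose is given)
- jar5: the same jar (jar5); origin at the centre of its underside
- spanner: steel spanner 160 mm long lying flat on the chest's floor by the rear wall, below the jars' mid-height; it stays there
- hammer: hammer 250 mm long lying on the bench behind the chest; leave alone
- screwdriver: orange screwdriver 190 mm long lying on the bench in front of the chest; leave alone
- tape: black roll of tape, 96 mm across and 25 mm high, on the bench in front of the gap between chest and shelf; leave alone
- spray: green spray can 170 mm high, on the bench behind the chest; leave alone
- oiler: black oil bottle 130 mm high, on the bench behind the chest; leave alone
- pedal: bicycle pedal 95 mm x 65 mm x 24 mm, on the bench behind the shelf; leave alone
There are look-alikes about, which are no part of the job. Leave any purple or red look-alike of the jar1 alone.

How it is judged:
By the outcome, as a careful person would: the job done as asked, in the order asked, and still so for the second after the job is handed in, with the robot touching nothing.
Of jar2, jar3, jar4, jar5 only 2 to 4 are there at a start; the rules pass over those that are not, and their reading is None.
At some moment in a run one of jar1 may be knocked a few centimetres aside while the robot is not near it.
It also fails if it takes over 210 s, if anything falls off the work surface, if the arm or the gripper's body presses on something with over 40 N, if the wrist force passes 120 N, or if a joint passes its speed limit or range.

ROBOT

A 6-joint arm with a two-finger parallel gripper is mounted at the origin on the work surface. World frame = base frame: x ahead of the robot, y to its left, z up, the work surface at z = 0. Lengths are in mm, angles in rad, forces in N, time in s.
With the tool pointing down it reaches from about 400 to 925 mm from the base axis. Payload 12.5 kg.
Tool frame: the origin (TCP) lies midway between the tips of the shut fingers; the grasp point (between the pads) lies 19 mm behind it; z points along the fingers, y is the line along which they close (so a half turn about z gives the same grasp; the last joint's range is limited). The gripper opens to 95 mm and grips with 3 to 60 N. Pads are 20 mm wide; open, the fingers measure 119 mm over their backs; the gripper's body (75 mm by 180 mm) begins 59 mm behind the grasp point.
Start: joints at [1.194, 0.491, 1.559, -0, 1.092, -0.106], TCP at [167.171, 602.246, 214.661] pointing down, gripper open.
Joint ranges: [-3.1, 3.1], [-0.84, 2.19], [0.05, 2.79], [-1.13, 4.28], [0.06, 2.93], [-2.69, 2.69]. Speed limits (rad/s): [2.22, 2.22, 2.79, 3.14, 3.14, 3.14].

INTERFACE

Orientations are given as [roll, pitch, yaw] about the fixed x, y, z axes, in that order (R = Rz(yaw) Ry(pitch) Rx(roll)).
In Python, from cell import readout, eyes, env gives the robot as it stands.
- The arm moves only by the tool move_arm, never from a script. Its argument "plan" is a list of rows, each a list of 3 entries, a list of its own where there are three numbers: the turn, a rotation vector about the tool's x, y, z in degrees, then the shift along the tool's x, y, z in m, then the gripper command: -1 is shut, 1 is fully open, values between are in proportion. In form: [[[ax, ay, az], [x, y, z], jaw], ...]. A call has 1 to 5 rows; each row is the pose to reach, as a shift and turn from the pose commanded when the call began, along the tool's axes at that moment; what a row does not reach only later rows make up. A row lasts 1/8 s, in which the tool goes at most 62.5 mm and 10.7 degrees, less where a joint would pass 70% of its speed; a pose out of reach is approached as far as the arm can. A call with a gripper value outside its range is refused whole. The fingers move at their own pace and stop on an object; the grip force is fixed at half the most. Time passes only in rows, so rows that repeat a pose let the fingers close. It gives the time, the measured TCP pose, the force, the opening and the grip force at its end, in the units of the state.
- readout.state(): the state, without advancing time (a new reading comes with each control period).
- eyes.read_camera(name): name is "scene" or "top"; returns a dict with "img" (420x560x3 uint8, red, green, blue), "K" (3x3 intrinsics, pixels), "extrinsics" (4x4, takes a point from camera to world coordinates). Camera axes: x right, y up, looking along -z (the intrinsics and any distortion apply to the point x, -y, -z); pixel columns grow to the right and rows downward; lengths in mm; the calibration is good to about 2 mm. A picture is of the moment at which its call begins. There is no depth.
- env.job_done(): hands the job in; it is judged then, once.
Trained networks look in a picture, given as the dict that the camera call returned (one of the last four; its "shot" number tells which), for a name from the list of things; names that differ only in an ending like _2 or _b are one class to them, and where a whole thing is asked for, a point or a joint stands for the part that bears it (a point fixed in the world has none). Each returns a list of dicts, best first, with "score" (0 to 1); they miss things now and then, are a little off and sometimes report something else, mostly with a low value. They report only what shows in the picture. A call takes as long as a camera call. They do not tell look-alikes from the thing itself.
- eyes.cut_out(picture, name): "mask" (420x560 bool, what is visible of it) and "uv" ([column, row] in pixels, amid what is visible of it).
The state is a dict: "t": time; "joints": joint angles; "qvel": joint speeds; "tau": joint torques, N m; "eef_pos": TCP position; "tcp_rot": TCP orientation; "ft_force": force on the tool from outside, world axes, zero at the start; "moment": the same for the moment, N m; "opening": opening from 0.0 (shut) to 1.0 (fully open); "grip_force": force on a finger pad.
Only numpy, scipy, OpenCV 4.12 (cv2) and the standard library are available. Lean on these libraries where they do the work, as an engineer would, in place of code of your own. Each camera call takes 0.05 s, during which the arm holds its last target. There are 200 camera calls.

## Working session

There is one attempt and no reset: what is moved stays moved. The work goes in short steps, Python scripts to look and compute and a tool call to move; the robot and the scene stay as the last step left them, time stands still between calls to the robot, and variables do not carry over. Pictures are saved under pics/ and viewed, at most 14 in all, crops included, and the job is handed in when it is done.

Besides the shell and the picture viewer there is one more tool, called after "Emit:" as a command line: name --argument value ..., lists and objects as JSON in quotes. move_arm: Moves the arm, as the interface text tells. Its arguments: {"type":"object","properties":{"plan":{"type":"array","items":{"type":"array"}}},"required":["plan"]}

```bash
ls; mkdir -p pics
cat > look.py <<'E'
import sys,cv2,numpy as np
from cell import readout,eyes,env
E
python3 - <<'E'
from look import *
for n in("scene","top"):
    p=eyes.read_camera(n); cv2.imwrite(f"pics/{n}0.png",cv2.resize(p["img"][:,:,::-1],(784,588),interpolation=cv2.INTER_CUBIC))
    print(n,p["K"].round(1).tolist(),p["extrinsics"].round(3).tolist(),[k for k in p])
print(readout.state())
E
```

```text
pics
scene [[471.3, 0.0, 282.0], [0.0, 471.3, 203.1], [0.0, 0.0, 1.0]] [[-0.126, -0.656, 0.745, 1354.549], [0.992, -0.097, 0.082, 46.309], [0.018, 0.749, 0.663, 830.5], [0.0, 0.0, 0.0, 1.0]] ['img', 'K', 'extrinsics', 'shot']
top [[389.3, 0.0, 279.7], [0.0, 389.3, 209.2], [0.0, 0.0, 1.0]] [[0.027, 0.995, -0.093, 452.548], [-0.999, 0.028, 0.014, -40.917], [0.017, 0.093, 0.996, 1032.654], [0.0, 0.0, 0.0, 1.0]] ['img', 'K', 'extrinsics', 'shot']
{'t': 0.1, 'joints': array([ 1.19437326e+00,  4.91482841e-01,  1.55933573e+00, -1.91785853e-05,
        1.09168889e+00, -1.05596484e-01]), 'qvel': array([ 1.21769481e-04,  4.29814677e-05, -3.36617723e-04,  3.92870768e-04,
        2.26995646e-03, -1.20287027e-03]), 'tau': array([ 3.31547359e-03, -6.13624120e+01, -2.58605272e+01,  6.94370549e-02,
        4.70672816e-02, -2.50382311e-05]), 'eef_pos': array([167.11658406, 602.0499834 , 214.14857212]), 'tcp_rot': array([-3.14068115e+00, -7.95041759e-05,  2.87077489e+00]), 'ft_force': array([ 0.12072042,  0.25445272, -0.62691409]), 'moment': array([ 0.02060678, -0.03127147, -0.00078939]), 'grip_force': 0.0, 'opening': 1.0015709820965506}
```

View pics/scene0.png

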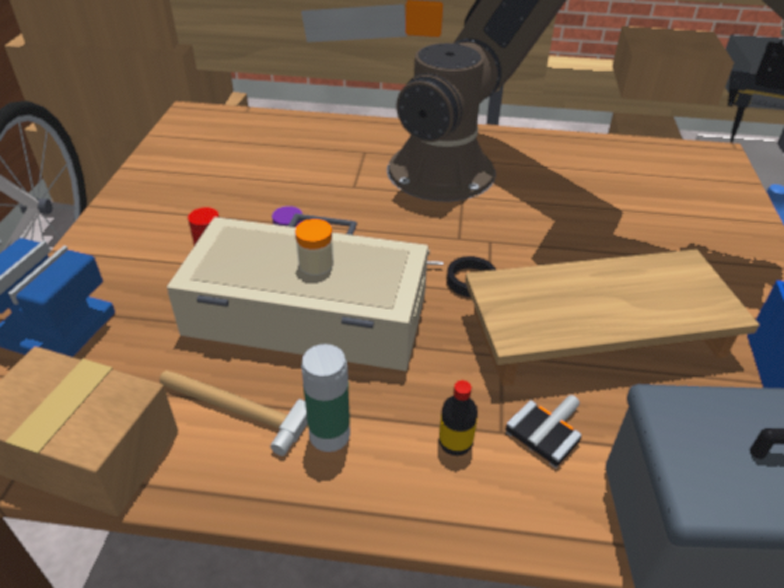

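View pics/top0.png

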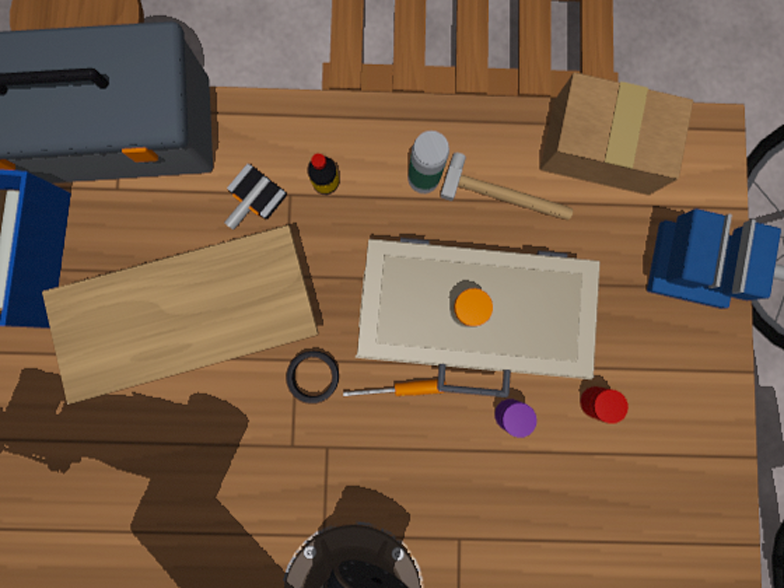

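The top view shows jar1, the only orange-capped jar, on the lid at (473,307) in the 784-px picture. The look-alikes are the purple jar at (516,419) and the red jar at (605,405), and I'm leaving both alone. The shelf is on the left with its centre near (183,315), and the chest is centred near (480,308).

```bash
cat >> look.py <<'E'
from scipy.spatial.transform import Rotation as R
def ray(p,uv):
    K=p["K"];E=p["extrinsics"];d=np.array([(uv[0]-K[0,2])/K[0,0],-(uv[1]-K[1,2])/K[1,1],-1.])
    return E[:3,3],E[:3,:3]@d
def onz(p,uv,z):
    o,d=ray(p,uv); return o+d*(z-o[2])/d[2]
def proj(p,X):
    E=p["extrinsics"];c=E[:3,:3].T@(np.asarray(X,float)-E[:3,3]);K=p["K"]
    return np.array([K[0,0]*c[0]/-c[2]+K[0,2],K[1,1]*-c[1]/-c[2]+K[1,2]])
def tri(rays):
    A=0;b=0
    for o,d in rays:
        d=d/np.linalg.norm(d);P=np.eye(3)-np.outer(d,d);A=A+P;b=b+P@o
    return np.linalg.solve(A,b)
def capmask(p,col):  # hue ranges
    h=cv2.cvtColor(p["img"],cv2.COLOR_RGB2HSV);lo,hi={"orange":(9,18),"green":(45,80),"yellow":(22,33),"blue":(100,125)}[col]
    return (cv2.inRange(h,(lo,150,110),(hi,255,255))>0)
def tool(dw):  # world mm shift -> tool m
    s=readout.state(); return (R.from_euler("xyz",s["tcp_rot"]).inv().apply(dw)/1000).round(4)
E
python3 - <<'E'
from look import *
p=eyes.read_camera("top")
for n in ("jar1","chest","lid","shelf_mid","lid_handle","stay"):
    try: r=eyes.cut_out(p,n)
    except Exception as e: print(n,e);continue
    for d in r[:4]:
        m=d["mask"].astype(np.uint8); c=max(cv2.findContours(m,0,2)[0],key=cv2.contourArea)
        b=cv2.boxPoints(cv2.minAreaRect(c))
        z={"jar1":186,"chest":112,"lid":112,"shelf_mid":85,"lid_handle":112,"stay":100}[n]
        print(n,round(d["score"],2),d["uv"],int(m.sum()),[onz(p,q,z)[:2].round().tolist() for q in b],onz(p,d["uv"],z)[:2].round())
# shelf corners by eye
for q in[(43,291),(291,225),(318,333),(68,404)]: print("shelf",onz(p,np.array(q)/1.4,85).round())
for q in[(369,239),(600,262),(593,378),(358,357)]: print("lid",onz(p,np.array(q)/1.4,112).round())
for q in[(438,391),(508,393),(440,368),(506,372)]: print("handle",onz(p,np.array(q)/1.4,110).round())
for q,z in[((516,419),74),((605,405),74),((313,376),25),((430,150),170),((322,165),130)]: print("obst",onz(p,np.array(q)/1.4,z).round())
m=capmask(p,"orange");n,l,s,c=cv2.connectedComponentsWithStats(m.astype(np.uint8))
for i in range(1,n):
    if s[i,4]>30: print("cap",s[i],c[i],onz(p,c[i],186).round())
E
```

```text
jar1 0.78 [337.5, 218.7] 687 [[541.0, -143.0], [543.0, -209.0], [484.0, -210.0], [482.0, -144.0]] [ 514. -180.]
jar1 0.64 [368.8, 298.1] 604 [[337.0, -206.0], [381.0, -228.0], [353.0, -288.0], [309.0, -266.0]] [ 346. -249.]
jar1 0.61 [431.6, 288.8] 715 [[355.0, -340.0], [405.0, -357.0], [384.0, -427.0], [334.0, -409.0]] [ 369. -385.]
chest 0.65 [349.8, 227.2] 14246 [[386.0, 7.0], [639.0, -9.0], [612.0, -417.0], [359.0, -390.0]] [ 501. -221.]
lid 0.85 [348.9, 225.0] 13760 [[385.0, 5.0], [630.0, -9.0], [605.0, -415.0], [360.0, -391.0]] [ 506. -219.]
shelf_mid 0.75 [126.1, 220.0] 15296 [[525.0, 559.0], [659.0, 130.0], [463.0, 68.0], [335.0, 491.0]] [504. 317.]
shelf_mid 0.62 [335.0, 217.6] 647 [[514.0, -145.0], [567.0, -196.0], [522.0, -242.0], [470.0, -191.0]] [ 524. -190.]
shelf [527. 548.  85.]
shelf [656. 126.  85.]
shelf [468.  71.  85.]
shelf [336. 490.  85.]
lid [630. -13. 112.]
lid [ 602. -410.  112.]
lid [ 404. -397.  112.]
lid [429.  -1. 112.]
handle [ 376. -136.  110.]
handle [ 376. -254.  110.]
handle [ 414. -139.  110.]
handle [ 411. -250.  110.]
obst [ 329. -276.   74.]
obst [ 356. -432.   74.]
obst [390.  84.  25.]
obst [ 769. -110.  170.]
obst [751.  70. 130.]
cap [  7   0  26  21 459] [18.88453159  9.93028322] [968. 550. 186.]
cap [  33    0   66   20 1140] [64.64210526  8.61403509] [975. 448. 186.]
cap [ 231    0   94   67 3673] [273.81432072  37.67165805] [923. -29. 186.]
cap [ 326    0   44   69 1842] [341.78175896  38.29913138] [ 928. -184.  186.]
cap [ 371    0   43   69 1667] [383.59268146  36.0179964 ] [ 937. -280.  186.]
cap [ 416    0   25   58 1217] [426.74774035  27.66146261] [ 960. -380.  186.]
cap [ 87 105  24  11 169] [ 98.5147929  110.01775148] [741. 355. 186.]
cap [325 206  27  27 582] [337.84364261 218.96735395] [ 514. -181.  186.]
cap [282 272  36  12 302] [297.44370861 277.39735099] [386. -95. 186.]
```

```bash
cat >> look.py <<'E'
CPSI=-0.065; CC=np.array([516,-205.]); SC=np.array([497,309.]); SPSI=0.30
def chest(x,y,z): c,s=np.cos(CPSI),np.sin(CPSI); return np.array([CC[0]+c*x-s*y,CC[1]+s*x+c*y,z])
def shelf(x,y,z): c,s=np.cos(SPSI),np.sin(SPSI); return np.array([SC[0]+c*x-s*y,SC[1]+s*x+c*y,z])
def Rt(yaw,tilt=0,ax=None): # tool down; tilt about world axis ax
    r=R.from_euler("xyz",[np.pi,0,yaw])
    return R.from_rotvec(np.array(ax)*tilt)*r if tilt else r
def seq(pos,rot,wps):
    """wps: (world pos, Rotation); prints turn(deg) and shift(m) per call, rounded, chaining the rounded values"""
    for P,Q in wps:
        t=(rot.inv()*Q).as_rotvec(degrees=True).round(1); d=(rot.inv().apply(np.asarray(P)-pos)/1000).round(4)
        print(t.tolist(),d.tolist(),"| rows>=",max(np.linalg.norm(d)/.0625,np.linalg.norm(t)/10.7).round(1),np.asarray(P).round().tolist())
        pos=pos+rot.apply(d*1000); rot=rot*R.from_rotvec(t,degrees=True)
    return pos,rot
E
python3 - <<'E'
from look import *
Y=1.87;P=[514,-181]
q=Rt(Y)
S=shelf(0,128,0)
w=[([385,385,250],q),([440,100,250],q),([514,-181,230],q),([514,-181,130],q),([514,-181,250],q),([440,100,250],q),([*S[:2],210],q),([*S[:2],105],q),([*S[:2],240],q)]
seq(np.array([167.17,602.25,214.66]),Rt(2.8708),w)
E
```

```text
[0.0, -0.0, 57.3] [-0.268, -0.1511, -0.0353] | rows>= 5.4 [385, 385, 250]
[-0.0, -0.0, 0.0] [-0.2885, -0.0316, -0.0] | rows>= 4.6 [440, 100, 250]
[-0.0, -0.0, 0.0] [-0.2903, -0.0124, 0.02] | rows>= 4.7 [514, -181, 230]
[-0.0, -0.0, 0.0] [-0.0, 0.0, 0.1] | rows>= 1.6 [514, -181, 130]
[-0.0, -0.0, 0.0] [-0.0, 0.0, -0.12] | rows>= 1.9 [514, -181, 250]
[-0.0, -0.0, 0.0] [0.2903, 0.0124, -0.0] | rows>= 4.6 [440, 100, 250]
[-0.0, -0.0, 0.0] [0.3108, 0.1162, 0.04] | rows>= 5.3 [459.0, 431.0, 210.0]
[-0.0, -0.0, 0.0] [0.0, -0.0, 0.105] | rows>= 1.7 [459.0, 431.0, 105.0]
[-0.0, -0.0, 0.0] [0.0, -0.0, -0.135] | rows>= 2.2 [459.0, 431.0, 240.0]
```

Emit:
move_arm --plan '[[[0,0,10],[-0.054,-0.03,-0.007],1],[[0,0,20],[-0.107,-0.06,-0.014],1],[[0,0,30],[-0.161,-0.091,-0.021],1],[[0,0,40],[-0.214,-0.121,-0.028],1],[[0,0,50],[-0.268,-0.151,-0.035],1]]'

```text
t: 1.08
eef_pos: [386.2, 383.5, 250.1]
tcp_rot: [3.141, -0.0, 1.992]
ft_force: [1.2, 0.6, -0.6]
opening: 1.001
grip_force: 0.0
```

Emit:
move_arm --plan '[[[0,0,7.3],[0,0,0],1]]'

```text
t: 1.2
eef_pos: [387.8, 382.5, 250.3]
tcp_rot: [3.14, -0.0, 1.861]
ft_force: [-0.5, 0.8, -0.3]
opening: 1.003
grip_force: 0.0
```

Emit:
move_arm --plan '[[[0,0,0],[-0.2885,-0.0316,0],1],[[0,0,0],[-0.2885,-0.0316,0],1],[[0,0,0],[-0.2885,-0.0316,0],1],[[0,0,0],[-0.2885,-0.0316,0],1],[[0,0,0],[-0.2885,-0.0316,0],1]]'

```text
t: 1.82
eef_pos: [440.2, 97.8, 249.9]
tcp_rot: [3.141, 0.0, 1.869]
ft_force: [0.2, 0.6, 0.9]
opening: 1.0
grip_force: 0.0
```

Emit:
move_arm --plan '[[[0,0,0],[-0.2903,-0.0124,0.02],1],[[0,0,0],[-0.2903,-0.0124,0.02],1],[[0,0,0],[-0.2903,-0.0124,0.02],1],[[0,0,0],[-0.2903,-0.0124,0.02],1],[[0,0,0],[-0.2903,-0.0124,0.02],1]]'

```text
t: 2.45
eef_pos: [514.2, -183.6, 229.4]
tcp_rot: [3.141, 0.0, 1.869]
ft_force: [0.3, 0.8, -0.2]
opening: 1.0
grip_force: 0.0
```

Emit:
move_arm --plan '[[[0,0,0],[0,0,0.05],1],[[0,0,0],[0,0,0.08],1],[[0,0,0],[0,0,0.1],1],[[0,0,0],[0,0,0.1],-1],[[0,0,0],[0,0,0.1],-1]]'

```text
t: 3.08
eef_pos: [514.4, -181.0, 130.4]
tcp_rot: [3.141, 0.001, 1.871]
ft_force: [-0.5, -1.2, 0.9]
opening: 0.847
grip_force: 0.0
```

Emit:
move_arm --plan '[[[0,0,0],[0,0,0],-1],[[0,0,0],[0,0,0],-1],[[0,0,0],[0,0,0],-1]]'

```text
t: 3.45
eef_pos: [514.2, -180.9, 130.2]
tcp_rot: [3.141, 0.001, 1.871]
ft_force: [-1.4, 0.2, 6.0]
opening: 0.627
grip_force: 30.0
```

Emit:
move_arm --plan '[[[0,0,0],[0,0,-0.04],-1],[[0,0,0],[0,0,-0.08],-1],[[0,0,0],[0,0,-0.12],-1]]'

```text
t: 3.82
eef_pos: [513.7, -180.7, 250.6]
tcp_rot: [-3.141, -0.001, 1.871]
ft_force: [-0.0, -0.3, -2.7]
opening: 0.628
grip_force: 30.0
```

Emit:
move_arm --plan '[[[0,0,0],[0.05,0.0,0],-1],[[0,0,0],[0.11,0.004,0],-1],[[0,0,0],[0.17,0.008,0],-1],[[0,0,0],[0.23,0.01,0],-1],[[0,0,0],[0.2903,0.0124,0],-1]]'

```text
t: 4.45
eef_pos: [439.1, 101.8, 249.6]
tcp_rot: [-3.142, -0.0, 1.87]
ft_force: [1.1, -0.3, -2.8]
opening: 0.626
grip_force: 30.0
```

Emit:
move_arm --plan '[[[0,0,0],[0.058,0.022,0],-1],[[0,0,0],[0.114,0.043,0],-1],[[0,0,0],[0.17,0.065,0.0],-1],[[0,0,0],[0.225,0.085,0.0],-1],[[0,0,0],[0.27,0.1,0.02],-1]]'

```text
t: 5.08
eef_pos: [455.8, 390.1, 230.2]
tcp_rot: [3.139, -0.001, 1.872]
ft_force: [0.8, -0.8, -3.1]
opening: 0.629
grip_force: 30.0
```

Emit:
move_arm --plan '[[[0,0,0],[0.0308,0.0122,0.02],-1],[[0,0,0],[0.0408,0.0162,0.02],-1],[[0,0,0],[0.0408,0.0162,0.07],-1],[[0,0,0],[0.0408,0.0162,0.11],-1],[[0,0,0],[0.0408,0.0162,0.122],-1]]'

```text
t: 5.7
eef_pos: [458.8, 430.3, 106.2]
tcp_rot: [-3.139, 0.001, 1.87]
ft_force: [1.0, -0.4, -1.4]
opening: 0.628
grip_force: 30.0
```

Emit:
move_arm --plan '[[[0,0,0],[0,0,0.003],-1]]'

```text
t: 5.82
eef_pos: [459.8, 431.2, 105.4]
tcp_rot: [3.141, -0.0, 1.87]
ft_force: [0.2, -0.4, -2.1]
opening: 0.631
grip_force: 30.0
```

Emit:
move_arm --plan '[[[0,0,0],[0,0,0.002],-1],[[0,0,0],[0,0,0.002],0.5],[[0,0,0],[0,0,0.002],1],[[0,0,0],[0,0,0.002],1],[[0,0,0],[0,0,0.002],1]]'

```text
t: 6.45
eef_pos: [459.3, 431.4, 102.9]
tcp_rot: [3.141, -0.0, 1.871]
ft_force: [0.6, -0.4, 0.1]
opening: 0.97
grip_force: 0.0
```

Emit:
move_arm --plan '[[[0,0,0],[0,0,-0.05],1],[[0,0,0],[0,0,-0.11],1],[[0,0,0],[0,0,-0.147],1]]'

```text
t: 6.82
eef_pos: [459.5, 431.6, 252.7]
tcp_rot: [3.139, -0.001, 1.871]
ft_force: [0.3, -0.2, -0.6]
opening: 1.002
grip_force: 0.0
```

Run:
```python
from look import *
print(readout.state()["eef_pos"])
q=Rt(1.506); h=chest(-140,0,0)
q0=Rt(1.87)
p0=np.array([459.2,431.3,250])
seq(p0,q0,[([430,150,220],q0),([*h[:2],190],q0),([*h[:2],190],q),([*h[:2],87],q)])
for n in("top","scene"):
    p=eyes.read_camera(n)
    m=capmask(p,"orange");k,l,s,c=cv2.connectedComponentsWithStats(m.astype(np.uint8))
    e=proj(p,shelf(0,128,155))
    for i in range(1,k):
        if s[i,4]>80 and np.hypot(*(c[i]-e))<60: print(n,"cap",s[i],c[i],e,onz(p,c[i],159).round(), shelf(0,128,0))
```

```text
[459.49324181 431.60154971 252.69981724]
[0.0, 0.0, 0.0] [-0.2602, -0.1108, 0.03] | rows>= 4.6 [430, 150, 220]
[0.0, 0.0, 0.0] [-0.3147, -0.1533, 0.03] | rows>= 5.6 [376.0, -196.0, 190.0]
[0.0, -0.0, 20.9] [-0.0, 0.0, -0.0] | rows>= 2.0 [376.0, -196.0, 190.0]
[-0.0, -0.0, -0.0] [-0.0, 0.0, 0.103] | rows>= 1.6 [376.0, -196.0, 87.0]
top cap [ 56 225  18  23 231] [ 65.66233766 235.78354978] [ 61.40034355 236.7264724 ] [461. 420. 159.] [459.17341355 431.28307061   0.        ]
top cap [ 47 226  10  23 101] [ 50.68316832 237.44554455] [ 61.40034355 236.7264724 ] [457. 453. 159.] [459.17341355 431.28307061   0.        ]
scene cap [477 174  30  23 508] [491.12401575 185.3503937 ] [491.88979706 183.92743788] [470. 426. 159.] [459.17341355 431.28307061   0.        ]
```

Emit:
move_arm --plan '[[[0,0,0],[-0.2602,-0.1108,0.03],1],[[0,0,0],[-0.2602,-0.1108,0.03],-0.2],[[0,0,0],[-0.2602,-0.1108,0.03],-0.2],[[0,0,0],[-0.2602,-0.1108,0.03],-0.2],[[0,0,0],[-0.2602,-0.1108,0.03],-0.2]]'

```text
t: 7.55
eef_pos: [429.3, 147.7, 218.9]
tcp_rot: [-3.14, -0.0, 1.869]
ft_force: [0.2, -0.0, -0.8]
opening: 0.634
grip_force: 0.0
```

Emit:
move_arm --plan '[[[0,0,0],[-0.055,-0.027,0.005],-0.2],[[0,0,0],[-0.11,-0.053,0.01],-0.2],[[0,0,0],[-0.165,-0.08,0.015],-0.2],[[0,0,0],[-0.215,-0.105,0.02],-0.2],[[0,0,0],[-0.26,-0.127,0.03],-0.2]]'

```text
t: 8.18
eef_pos: [385.0, -137.7, 189.2]
tcp_rot: [3.141, 0.0, 1.87]
ft_force: [1.5, 1.0, 0.2]
opening: 0.401
grip_force: 0.0
```

Emit:
move_arm --plan '[[[0,0,10],[-0.03,-0.015,0],-0.2],[[0,0,20.9],[-0.0547,-0.0263,0],-0.2],[[0,0,20.9],[-0.0547,-0.0263,0],-0.2]]'

```text
t: 8.55
eef_pos: [376.3, -196.9, 189.0]
tcp_rot: [-3.141, -0.001, 1.503]
ft_force: [0.3, 1.4, 0.1]
opening: 0.402
grip_force: 0.0
```

Emit:
move_arm --plan '[[[0,0,0],[0,0,0.05],-0.2],[[0,0,0],[0,0,0.05],-0.2]]'

```text
t: 8.8
eef_pos: [375.5, -194.1, 137.7]
tcp_rot: [-3.136, -0.004, 1.509]
ft_force: [-0.3, -1.0, -0.4]
opening: 0.399
grip_force: 0.0
```

Run:
```python
from look import *
s=readout.state();print(s["eef_pos"],s["tcp_rot"],s["opening"])
p=eyes.read_camera("scene");print(proj(p,[*chest(-140,0,0)[:2],106]))
cv2.imwrite("pics/s1.png",cv2.resize(p["img"][90:240,100:330,::-1],(782,510),interpolation=cv2.INTER_CUBIC))
```

```text
[ 375.46887193 -194.1378401   137.69883372] [-3.13643262 -0.00352241  1.50924129] 0.39922356590093155
[231.90402624 156.16129911]
```

View pics/s1.png

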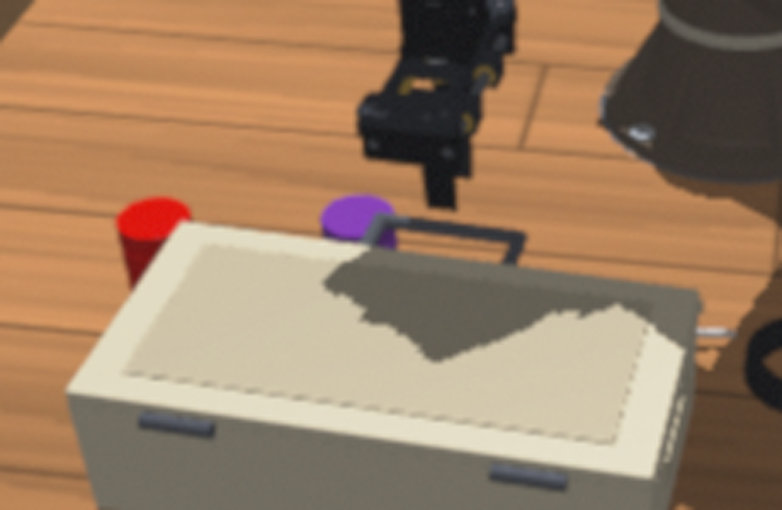

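The crop shows the fingers straddling the handle bar at about (450,230), and that matches its projected position. I'm lowering onto the bar now.

Emit:
move_arm --plan '[[[0,0,0],[0,0,0.03],-0.2],[[0,0,0],[0,0,0.053],-0.2],[[0,0,0],[0,0,0.053],-0.2],[[0,0,0],[0,0,0.053],-1],[[0,0,0],[0,0,0.053],-1]]'

```text
t: 9.48
eef_pos: [377.3, -196.1, 87.8]
tcp_rot: [3.14, 0.001, 1.506]
ft_force: [-0.5, 0.7, -0.5]
opening: 0.245
grip_force: 0.0
```

Emit:
move_arm --plan '[[[0,0,0],[0,0,0],-1],[[0,0,0],[0,0,0],-1],[[0,0,0],[0,0,0],-1]]'

```text
t: 9.85
eef_pos: [379.0, -196.4, 87.4]
tcp_rot: [3.137, 0.002, 1.506]
ft_force: [13.5, 7.0, -0.6]
opening: 0.119
grip_force: 30.0
```

Run:
```python
from look import *
f=lambda t:np.array([0,240-240*np.cos(t)+6*np.sin(t),-(240*np.sin(t)+6*np.cos(t)-6)])/1000
T=np.linspace(0,1.5,26)
for k in range(0,25,5):
    print([[ (f(T[k+i])-f(T[k])).round(4).tolist() for i in range(1,6)]])
```

```text
[[[0.0, 0.0008, -0.0144], [0.0, 0.0024, -0.0287], [0.0, 0.005, -0.0429], [0.0, 0.0083, -0.0569], [0.0, 0.0125, -0.0707]]]
[[[0.0, 0.005, -0.0135], [0.0, 0.0108, -0.0267], [0.0, 0.0174, -0.0395], [0.0, 0.0247, -0.0519], [0.0, 0.0328, -0.0638]]]
[[[0.0, 0.0088, -0.0114], [0.0, 0.0182, -0.0223], [0.0, 0.0283, -0.0326], [0.0, 0.039, -0.0423], [0.0, 0.0502, -0.0513]]]
[[[0.0, 0.0118, -0.0083], [0.0, 0.024, -0.0159], [0.0, 0.0367, -0.0228], [0.0, 0.0497, -0.0288], [0.0, 0.0631, -0.0341]]]
[[[0.0, 0.0137, -0.0045], [0.0, 0.0276, -0.0081], [0.0, 0.0418, -0.0109], [0.0, 0.056, -0.0129], [0.0, 0.0704, -0.014]]]
```

Emit:
move_arm --plan '[[[0,0,0],[0,0.003,0],-1],[[0,0,0],[0,0.004,-0.014],-1],[[0,0,0],[0,0.006,-0.029],-1]]'

```text
t: 10.22
eef_pos: [381.3, -196.4, 115.8]
tcp_rot: [-3.138, -0.0, 1.507]
ft_force: [-9.0, -7.0, -2.4]
opening: 0.121
grip_force: 30.0
```

Emit:
move_arm --plan '[[[0,0,0],[0,0.003,-0.014],-1],[[0,0,0],[0,0.006,-0.028],-1],[[0,0,0],[0,0.01,-0.042],-1]]'

```text
t: 10.6
eef_pos: [391.0, -197.0, 157.9]
tcp_rot: [-3.138, -0.0, 1.507]
ft_force: [-9.4, -8.1, -0.2]
opening: 0.119
grip_force: 30.0
```

Forces are small, so I'm continuing the arc.

Emit:
move_arm --plan '[[[0,0,0],[0,0.005,-0.0135],-1],[[0,0,0],[0,0.0108,-0.0267],-1],[[0,0,0],[0,0.0174,-0.0395],-1],[[0,0,0],[0,0.0247,-0.0519],-1],[[0,0,0],[0,0.0328,-0.0638],-1]]'

```text
t: 11.22
eef_pos: [422.1, -199.1, 221.8]
tcp_rot: [-3.134, 0.0, 1.507]
ft_force: [-20.6, -6.2, 10.2]
opening: 0.118
grip_force: 30.0
```

Emit:
move_arm --plan '[[[0,0,0],[0,0.0088,-0.0114],-1],[[0,0,0],[0,0.0182,-0.0223],-1],[[0,0,0],[0,0.0283,-0.0326],-1],[[0,0,0],[0,0.039,-0.0423],-1],[[0,0,0],[0,0.0502,-0.0513],-1]]'

```text
t: 11.85
eef_pos: [472.3, -202.5, 275.1]
tcp_rot: [-3.136, 0.001, 1.506]
ft_force: [-22.7, -1.2, 22.1]
opening: 0.121
grip_force: 30.0
```

Emit:
move_arm --plan '[[[0,0,0],[0,0.0118,-0.0083],-1],[[0,0,0],[0,0.024,-0.0159],-1],[[0,0,0],[0,0.0367,-0.0228],-1],[[0,0,0],[0,0.0497,-0.0288],-1],[[0,0,0],[0,0.0631,-0.0341],-1]]'

```text
t: 12.48
eef_pos: [538.0, -206.8, 309.2]
tcp_rot: [3.141, 0.002, 1.506]
ft_force: [-7.2, -1.5, 11.9]
opening: 0.118
grip_force: 30.0
```

Emit:
move_arm --plan '[[[0,0,0],[0,0.0137,-0.0045],-1],[[0,0,0],[0,0.0276,-0.0081],-1],[[0,0,0],[0,0.0418,-0.0109],-1],[[0,0,0],[0,0.056,-0.0129],-1]]'

```text
t: 12.98
eef_pos: [594.3, -210.5, 320.7]
tcp_rot: [-3.141, 0.001, 1.506]
ft_force: [-3.1, -2.5, 3.0]
opening: 0.118
grip_force: 30.0
```

Emit:
move_arm --plan '[[[0,0,0],[0,0.006,-0.0005],-1],[[0,0,0],[0,0.012,-0.0008],-1],[[0,0,0],[0,0.016,-0.001],-1],[[0,0,0],[0,0.016,-0.001],-1]]'

```text
t: 13.48
eef_pos: [609.7, -211.5, 321.3]
tcp_rot: [-3.141, 0.001, 1.506]
ft_force: [-4.9, -2.4, 5.7]
opening: 0.118
grip_force: 30.0
```

Run:
```python
from look import *
p=eyes.read_camera("top");q=eyes.read_camera("scene")
print(p["img"].shape,readout.state()["eef_pos"],readout.state()["ft_force"])
cv2.imwrite("pics/t2.png",cv2.resize(p["img"][140:290,240:450,::-1],(784,560),interpolation=cv2.INTER_CUBIC))
for n in("stay_knee","stay"):
  for P in(p,q):
    for d in eyes.cut_out(P,n)[:2]: print(n,d["score"],d["uv"],d["mask"].sum())
```

```text
(420, 560, 3) [ 609.69296423 -211.50817322  321.32712097] [-3.53619391 -4.7744469   6.02192629]
stay_knee 0.17 [65.3, 238.7] 957
```

View pics/t2.png

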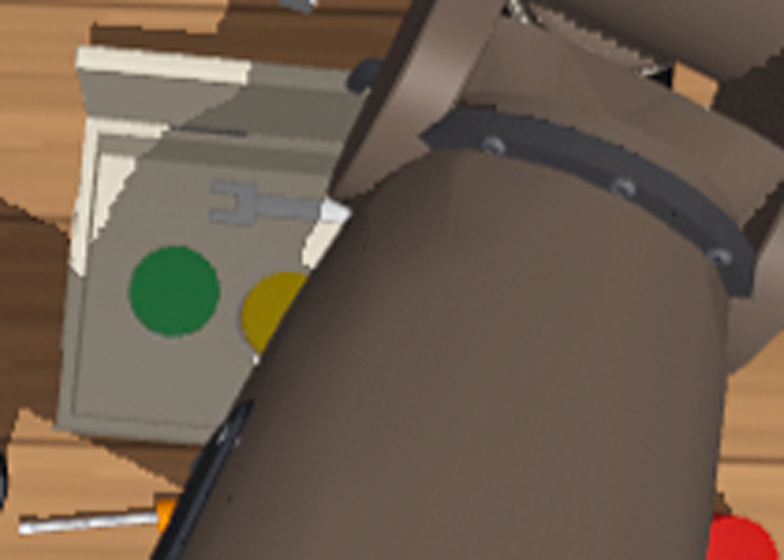

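The arm hides the chest's right half, but the green jar shows at (175,290) in the crop and the yellow at (285,315). The force is still low, so I'm pushing the lid on to its stop.

Emit:
move_arm --plan '[[[0,0,0],[0,0.003,0],-1],[[0,0,0],[0,0.006,0],-1],[[0,0,0],[0,0.006,0],-1]]'

```text
t: 14.15
eef_pos: [612.3, -211.8, 321.3]
tcp_rot: [-3.132, 0.0, 1.505]
ft_force: [-26.1, -1.7, 12.1]
opening: 0.114
grip_force: 30.0
```

Emit:
move_arm --plan '[[[0,0,0],[0,0.003,0],-1],[[0,0,0],[0,0.005,0],-1],[[0,0,0],[0,0.005,0],-1]]'

```text
t: 14.52
eef_pos: [614.4, -212.0, 321.3]
tcp_rot: [-3.125, -0.0, 1.505]
ft_force: [-44.4, -1.5, 16.1]
opening: 0.116
grip_force: 30.0
```

Emit:
move_arm --plan '[[[0,0,0],[0,-0.008,0],-1],[[0,0,0],[0,-0.014,0],-1],[[0,0,0],[0,-0.014,0],-1]]'

```text
t: 14.9
eef_pos: [607.1, -211.3, 321.3]
tcp_rot: [3.141, 0.001, 1.506]
ft_force: [-2.9, -4.2, 5.9]
opening: 0.121
grip_force: 30.0
```

Emit:
move_arm --plan '[[[0,0,0],[0,-0.005,0],-1],[[0,0,0],[0,-0.005,0],-1]]'

```text
t: 15.15
eef_pos: [604.3, -211.1, 321.2]
tcp_rot: [3.136, 0.001, 1.506]
ft_force: [8.5, -4.7, 1.8]
opening: 0.115
grip_force: 30.0
```

Emit:
move_arm --plan '[[[0,0,0],[0,0.005,0],-1],[[0,0,0],[0,0.005,0],-0.2],[[0,0,0],[0,0.005,0],-0.2],[[0,0,0],[0,0.005,0],-0.2],[[0,0,0],[0,0.005,-0.04],-0.2]]'

```text
t: 15.78
eef_pos: [606.8, -210.4, 358.3]
tcp_rot: [-3.136, -0.002, 1.506]
ft_force: [0.1, -0.2, 0.4]
opening: 0.395
grip_force: 0.0
```

Emit:
move_arm --plan '[[[0,0,0],[0,0,-0.04],-0.2],[[0,0,0],[0.06,0,-0.04],0.5],[[0,0,0],[0.12,0,-0.04],1],[[0,0,0],[0.18,-0.0,-0.04],1],[[0,0,0],[0.24,-0.0,-0.04],1]]'

```text
t: 16.4
eef_pos: [622.8, 30.6, 400.7]
tcp_rot: [3.142, -0.0, 1.506]
ft_force: [1.1, -0.5, -0.1]
opening: 0.768
grip_force: 0.0
```

Emit:
move_arm --plan '[[[0,0,0],[0.2,-0.1,0],1],[[0,0,0],[0.2,-0.1,0],1],[[0,0,0],[0.2,-0.1,0],1],[[0,0,0],[0.2,-0.1,0],1],[[0,0,0],[0.2,-0.1,0],1]]'

```text
t: 17.02
eef_pos: [535.0, 236.8, 400.8]
tcp_rot: [-3.142, -0.0, 1.509]
ft_force: [0.4, -0.2, 0.3]
opening: 0.998
grip_force: 0.0
```

Run:
```python
from look import *
s=readout.state();print(s["eef_pos"],s["tcp_rot"],s["ft_force"])
p=eyes.read_camera("top");q=eyes.read_camera("scene")
a=cv2.resize(p["img"][140:290,240:450,::-1],(588,420),interpolation=cv2.INTER_CUBIC)
cv2.imwrite("pics/t3.png",a)
cv2.imwrite("pics/s3.png",cv2.resize(q["img"][60:290,80:400,::-1],(784,564),interpolation=cv2.INTER_CUBIC))
for n in("stay_knee","stay","jar2","jar5","lid_handle","lid"):
  for P in(p,q):
    for d in eyes.cut_out(P,n)[:5]: print(n,P["shot"],round(d["score"],2),d["uv"],d["mask"].sum())
for c in("green","yellow","blue","orange"):
  for nm,P in(("top",p),("scene",q)):
    k,l,st,ce=cv2.connectedComponentsWithStats(capmask(P,c).astype(np.uint8))
    for i in range(1,k):
        w=onz(P,ce[i],82)
        if st[i,4]>100 and 400<w[0]<640 and -420<w[1]<20: print(c,nm,st[i],ce[i].round(1),w.round())
```

```text
[534.99188895 236.77926444 400.82825305] [-3.14151569e+00 -4.95392084e-04  1.50943034e+00] [ 0.42049511 -0.2346026   0.3390615 ]
stay_knee 9 0.73 [428.8, 204.3] 317
stay 9 0.47 [438.1, 193.4] 196
stay 9 0.29 [231.9, 122.8] 537
jar2 9 0.96 [287.5, 217.6] 489
jar2 9 0.81 [315.5, 227.8] 527
jar2 9 0.71 [367.3, 296.3] 632
jar2 9 0.56 [347.8, 229.3] 582
jar2 10 0.75 [486.4, 192.2] 1021
jar5 9 0.96 [287.5, 217.6] 489
jar5 9 0.81 [315.5, 227.8] 527
jar5 9 0.71 [367.3, 296.3] 632
jar5 9 0.56 [347.8, 229.3] 582
jar5 10 0.75 [486.4, 192.2] 1021
lid_handle 9 0.66 [357.2, 170.8] 3570
lid_handle 10 0.78 [200.4, 180.3] 15711
lid 9 0.75 [363.2, 169.2] 3781
lid 9 0.68 [348.7, 230.3] 558
lid 9 0.62 [302.8, 279.1] 349
lid 10 0.27 [205.8, 190.5] 19960
green top [275 206  23  24 419] [286.3 217.3] [522. -71.  82.]
yellow top [305 213  24  24 460] [316.3 224.2] [ 507. -145.   82.]
blue top [339 217  24  24 443] [350.3 228.7] [ 498. -229.   82.]
```

View pics/t3.png

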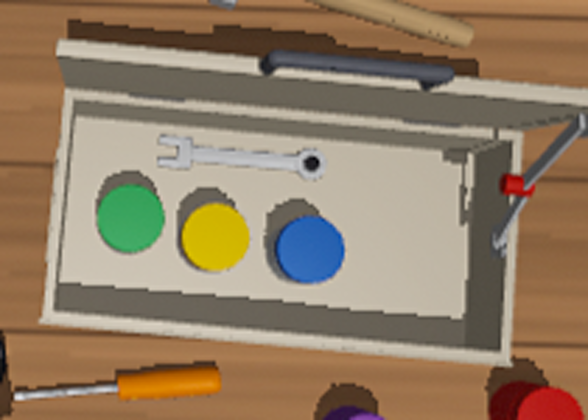

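View pics/s3.png

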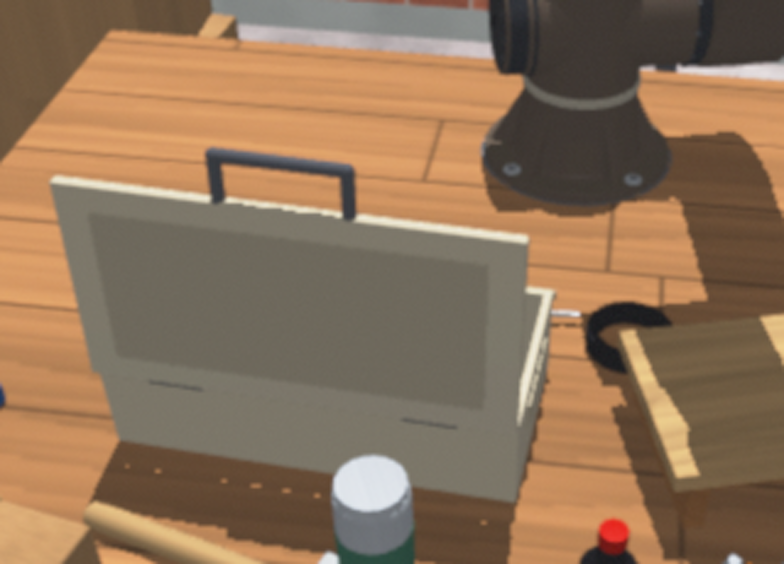

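The stay is locked and the lid stands by itself. The chest holds green, yellow and blue jars, at (130,217), (215,237) and (310,249) in the top crop. There is no orange one in it, so jar5 is absent. The red thumb piece is at (515,186). I'm taking blue first.

Run:
```python
from look import *
q=Rt(1.506)
B=[498,-229];Yl=[507,-145];s1=shelf(0,60,0)[:2];s2=shelf(0,-8,0)[:2]
print(s1,s2)
w=[([490,0,320],q),([*B,220],q),([*B,38],q),([*B,230],q),([490,0,230],q),([*s1,230],q),([*s1,117],q),([*s1,230],q),
([490,50,230],q),([*Yl,220],q),([*Yl,38],q),([*Yl,230],q),([*s2,230],q),([*s2,117],q),([*s2,230],q)]
seq(np.array([535,236.8,400.8]),q,w)
```

```text
[479.2687876  366.32018935] [499.36416165 301.35730809]
[0.0, 0.0, 0.0] [-0.2392, -0.0296, 0.0808] | rows>= 4.1 [490, 0, 320]
[0.0, 0.0, 0.0] [-0.228, 0.0228, 0.1] | rows>= 4.0 [498, -229, 220]
[0.0, 0.0, 0.0] [-0.0, 0.0, 0.182] | rows>= 2.9 [498, -229, 38]
[0.0, 0.0, 0.0] [-0.0, 0.0, -0.192] | rows>= 3.1 [498, -229, 230]
[0.0, 0.0, 0.0] [0.228, -0.0228, -0.0] | rows>= 3.7 [490, 0, 230]
[0.0, 0.0, 0.0] [0.3648, -0.0344, -0.0] | rows>= 5.9 [479.0, 366.0, 230.0]
[0.0, 0.0, 0.0] [0.0, -0.0, 0.113] | rows>= 1.8 [479.0, 366.0, 117.0]
[0.0, 0.0, 0.0] [0.0, -0.0, -0.113] | rows>= 1.8 [479.0, 366.0, 230.0]
[0.0, 0.0, 0.0] [-0.3149, 0.0312, 0.0] | rows>= 5.1 [490, 50, 230]
[0.0, 0.0, 0.0] [-0.1935, 0.0296, 0.01] | rows>= 3.1 [507, -145, 220]
[0.0, 0.0, 0.0] [-0.0, -0.0, 0.182] | rows>= 2.9 [507, -145, 38]
[0.0, 0.0, 0.0] [-0.0, -0.0, -0.192] | rows>= 3.1 [507, -145, 230]
[0.0, 0.0, 0.0] [0.4449, -0.0365, -0.0] | rows>= 7.1 [499.0, 301.0, 230.0]
[0.0, 0.0, 0.0] [0.0, -0.0, 0.113] | rows>= 1.8 [499.0, 301.0, 117.0]
[0.0, 0.0, 0.0] [0.0, -0.0, -0.113] | rows>= 1.8 [499.0, 301.0, 230.0]
```

Emit:
move_arm --plan '[[[0,0,0],[-0.2392,-0.0296,0.0808],1],[[0,0,0],[-0.2392,-0.0296,0.0808],1],[[0,0,0],[-0.2392,-0.0296,0.0808],1],[[0,0,0],[-0.2392,-0.0296,0.0808],1],[[0,0,0],[-0.2392,-0.0296,0.0808],1]]'

```text
t: 18.35
eef_pos: [490.1, -4.9, 319.0]
tcp_rot: [-3.14, 0.0, 1.502]
ft_force: [0.9, 1.0, 0.1]
opening: 1.0
grip_force: 0.0
```

Emit:
move_arm --plan '[[[0,0,0],[-0.228,0.0228,0.1],1],[[0,0,0],[-0.228,0.0228,0.1],1],[[0,0,0],[-0.228,0.0228,0.1],1],[[0,0,0],[-0.228,0.0228,0.1],1],[[0,0,0],[-0.228,0.0228,0.1],1]]'

```text
t: 18.98
eef_pos: [499.1, -233.3, 218.1]
tcp_rot: [-3.139, -0.001, 1.503]
ft_force: [-0.6, 0.5, 0.5]
opening: 1.002
grip_force: 0.0
```

Emit:
move_arm --plan '[[[0,0,0],[0,0,0.02],1],[[0,0,0],[0,0,0.06],1],[[0,0,0],[0,0,0.08],1]]'

```text
t: 19.35
eef_pos: [499.5, -229.4, 139.1]
tcp_rot: [-3.141, -0.001, 1.507]
ft_force: [-0.1, -0.3, 0.9]
opening: 1.003
grip_force: 0.0
```

Emit:
move_arm --plan '[[[0,0,0],[0,0,0.04],1],[[0,0,0],[0,0,0.08],1],[[0,0,0],[0,0,0.102],1],[[0,0,0],[0,0,0.102],-1],[[0,0,0],[0,0,0.102],-1]]'

```text
t: 19.98
eef_pos: [500.0, -230.7, 39.1]
tcp_rot: [3.14, 0.001, 1.507]
ft_force: [0.0, 0.3, 0.3]
opening: 0.84
grip_force: 0.0
```

Emit:
move_arm --plan '[[[0,0,0],[0,0,0],-1],[[0,0,0],[0,0,0],-1],[[0,0,0],[0,0,0],-1]]'

```text
t: 20.35
eef_pos: [499.3, -231.2, 38.7]
tcp_rot: [3.141, 0.0, 1.506]
ft_force: [0.1, 0.4, 7.3]
opening: 0.627
grip_force: 30.0
```

Emit:
move_arm --plan '[[[0,0,0],[0,0,-0.03],-1],[[0,0,0],[0,0,-0.08],-1],[[0,0,0],[0,0,-0.14],-1],[[0,0,0],[0,0,-0.192],-1]]'

```text
t: 20.85
eef_pos: [498.7, -231.0, 232.0]
tcp_rot: [3.141, 0.0, 1.506]
ft_force: [0.8, -0.2, -3.7]
opening: 0.631
grip_force: 30.0
```

Emit:
move_arm --plan '[[[0,0,0],[0.05,-0.005,0],-1],[[0,0,0],[0.11,-0.011,0],-1],[[0,0,0],[0.17,-0.017,0],-1],[[0,0,0],[0.228,-0.023,0],-1]]'

```text
t: 21.35
eef_pos: [490.3, -0.3, 230.0]
tcp_rot: [-3.142, -0.0, 1.505]
ft_force: [1.4, -0.8, -4.0]
opening: 0.625
grip_force: 30.0
```

Emit:
move_arm --plan '[[[0,0,0],[0.06,-0.006,0],-1],[[0,0,0],[0.12,-0.012,0],-1],[[0,0,0],[0.18,-0.018,0],-1],[[0,0,0],[0.24,-0.024,0],-1],[[0,0,0],[0.3,-0.029,0],-1]]'

```text
t: 21.98
eef_pos: [480.8, 301.0, 229.9]
tcp_rot: [-3.141, 0.0, 1.506]
ft_force: [1.8, -0.2, -3.0]
opening: 0.628
grip_force: 30.0
```

Emit:
move_arm --plan '[[[0,0,0],[0.045,-0.004,0],-1],[[0,0,0],[0.0665,-0.006,0],-1],[[0,0,0],[0.0665,-0.006,0.04],-1],[[0,0,0],[0.0665,-0.006,0.09],-1],[[0,0,0],[0.0665,-0.006,0.105],-1]]'

```text
t: 22.6
eef_pos: [478.8, 364.6, 122.5]
tcp_rot: [-3.138, 0.003, 1.505]
ft_force: [-0.5, -0.2, -2.9]
opening: 0.629
grip_force: 30.0
```

Emit:
move_arm --plan '[[[0,0,0],[0,0,0],-1]]'

```text
t: 22.72
eef_pos: [480.0, 365.5, 125.0]
tcp_rot: [-3.141, 0.001, 1.505]
ft_force: [0.0, 0.5, -2.4]
opening: 0.632
grip_force: 30.0
```

Emit:
move_arm --plan '[[[0,0,0],[0.001,0,0.005],-1],[[0,0,0],[0.001,0,0.0095],-1],[[0,0,0],[0.001,0,0.0095],-1]]'

```text
t: 23.1
eef_pos: [479.9, 367.0, 115.9]
tcp_rot: [3.141, -0.0, 1.506]
ft_force: [0.2, 0.5, -3.5]
opening: 0.632
grip_force: 30.0
```

Emit:
move_arm --plan '[[[0,0,0],[0,0,0],0.5],[[0,0,0],[0,0,0],1],[[0,0,0],[0,0,0],1],[[0,0,0],[0,0,0],1],[[0,0,0],[0,0,-0.03],1]]'

```text
t: 23.72
eef_pos: [479.0, 366.4, 144.1]
tcp_rot: [-3.138, 0.002, 1.506]
ft_force: [0.0, -0.0, 0.6]
opening: 0.994
grip_force: 0.0
```

Emit:
move_arm --plan '[[[0,0,0],[0,0,-0.04],1],[[0,0,0],[0,0,-0.085],1]]'

```text
t: 23.98
eef_pos: [479.5, 366.8, 231.4]
tcp_rot: [-3.141, 0.0, 1.506]
ft_force: [0.0, 0.4, 0.3]
opening: 0.998
grip_force: 0.0
```

Emit:
move_arm --plan '[[[0,0,0],[-0.06,0.006,0],1],[[0,0,0],[-0.12,0.012,0],1],[[0,0,0],[-0.18,0.018,0],1],[[0,0,0],[-0.24,0.024,0],1],[[0,0,0],[-0.3,0.03,0],1]]'

```text
t: 24.6
eef_pos: [490.1, 63.8, 230.7]
tcp_rot: [3.141, -0.0, 1.506]
ft_force: [0.9, 0.1, -0.1]
opening: 0.997
grip_force: 0.0
```

Emit:
move_arm --plan '[[[0,0,0],[-0.06,0.01,0],1],[[0,0,0],[-0.12,0.018,0],1],[[0,0,0],[-0.18,0.026,0],1],[[0,0,0],[-0.208,0.03,0],1],[[0,0,0],[-0.208,0.03,0],1]]'

```text
t: 25.22
eef_pos: [506.7, -145.6, 230.2]
tcp_rot: [-3.142, -0.0, 1.503]
ft_force: [0.9, 0.6, 0.1]
opening: 1.004
grip_force: 0.0
```

Emit:
move_arm --plan '[[[0,0,0],[0,0,0.05],1],[[0,0,0],[0,0,0.1],1],[[0,0,0],[0,0,0.15],1],[[0,0,0],[0,0,0.18],1],[[0,0,0],[0,0,0.192],1]]'

```text
t: 25.85
eef_pos: [506.2, -142.6, 37.1]
tcp_rot: [-3.139, -0.001, 1.507]
ft_force: [0.3, 1.1, 0.1]
opening: 0.999
grip_force: 0.0
```

Emit:
move_arm --plan '[[[0,0,0],[0,0,0],-1],[[0,0,0],[0,0,0],-1],[[0,0,0],[0,0,0],-1],[[0,0,0],[0,0,0],-1],[[0,0,0],[0,0,0],-1]]'

```text
t: 26.48
eef_pos: [507.1, -144.1, 39.1]
tcp_rot: [3.14, 0.0, 1.506]
ft_force: [-0.3, -0.3, 6.4]
opening: 0.627
grip_force: 30.0
```

Emit:
move_arm --plan '[[[0,0,0],[0,0,-0.03],-1],[[0,0,0],[0,0,-0.08],-1],[[0,0,0],[0,0,-0.14],-1],[[0,0,0],[0,0,-0.192],-1]]'

```text
t: 26.98
eef_pos: [506.4, -143.8, 232.6]
tcp_rot: [3.141, 0.0, 1.506]
ft_force: [0.9, 0.1, -1.9]
opening: 0.629
grip_force: 30.0
```

Emit:
move_arm --plan '[[[0,0,0],[0.05,-0.004,0],-1],[[0,0,0],[0.11,-0.009,0],-1],[[0,0,0],[0.17,-0.014,0],-1],[[0,0,0],[0.23,-0.019,0],-1],[[0,0,0],[0.28,-0.023,0],-1]]'

```text
t: 27.6
eef_pos: [501.3, 139.0, 230.4]
tcp_rot: [-3.141, -0.0, 1.507]
ft_force: [0.6, -1.0, -1.6]
opening: 0.628
grip_force: 30.0
```

Emit:
move_arm --plan '[[[0,0,0],[0.06,-0.005,0],-1],[[0,0,0],[0.12,-0.01,0],-1],[[0,0,0],[0.164,-0.0135,0],-1],[[0,0,0],[0.164,-0.0135,0.03],-1],[[0,0,0],[0.164,-0.0135,0.08],-1]]'

```text
t: 28.22
eef_pos: [499.3, 302.4, 150.5]
tcp_rot: [3.139, -0.001, 1.507]
ft_force: [0.9, -0.2, -2.8]
opening: 0.626
grip_force: 30.0
```

Emit:
move_arm --plan '[[[0,0,0],[0,0,0.02],-1],[[0,0,0],[0,0,0.025],-1],[[0,0,0],[0,0,0.025],-1]]'

```text
t: 28.6
eef_pos: [499.3, 301.5, 125.8]
tcp_rot: [3.141, -0.0, 1.506]
ft_force: [-0.3, 0.0, -1.7]
opening: 0.626
grip_force: 30.0
```

Emit:
move_arm --plan '[[[0,0,0],[0,0,0.005],-1],[[0,0,0],[0,0,0.0098],-1],[[0,0,0],[0,0,0.0098],-1]]'

```text
t: 28.98
eef_pos: [499.2, 301.6, 115.9]
tcp_rot: [3.141, -0.0, 1.506]
ft_force: [0.0, -0.1, -0.3]
opening: 0.627
grip_force: 30.0
```

Emit:
move_arm --plan '[[[0,0,0],[0,0,0],0.5],[[0,0,0],[0,0,0],1],[[0,0,0],[0,0,0],1],[[0,0,0],[0,0,0],1],[[0,0,0],[0,0,-0.03],1]]'

```text
t: 29.6
eef_pos: [498.3, 301.1, 144.3]
tcp_rot: [-3.138, 0.002, 1.506]
ft_force: [-0.6, 0.1, 0.8]
opening: 0.993
grip_force: 0.0
```

Emit:
move_arm --plan '[[[0,0,0],[0,0,-0.04],1],[[0,0,0],[0,0,-0.085],1]]'

```text
t: 29.85
eef_pos: [498.8, 301.4, 231.6]
tcp_rot: [-3.141, 0.0, 1.506]
ft_force: [0.3, 0.2, -0.0]
opening: 0.999
grip_force: 0.0
```

Emit:
move_arm --plan '[[[0,0,10],[-0.05,0,0],1],[[0,0,20],[-0.1,0,0],1],[[0,0,30],[-0.15,0,0],1],[[0,0,40],[-0.2,0,0],0.6],[[0,0,50],[-0.25,0,0],0.6]]'

```text
t: 30.48
eef_pos: [482.6, 50.5, 230.8]
tcp_rot: [3.141, -0.0, 0.628]
ft_force: [1.0, 0.2, -1.1]
opening: 0.845
grip_force: 0.0
```

Emit:
move_arm --plan '[[[0,0,10],[0,0,0],0.6],[[0,0,20],[0,0,0],0.6],[[0,0,20],[0,0,0],0.6]]'

```text
t: 30.85
eef_pos: [482.9, 51.9, 230.7]
tcp_rot: [-3.142, -0.0, 0.285]
ft_force: [-0.9, -0.2, -1.1]
opening: 0.797
grip_force: 0.0
```

Run:
```python
from look import *
s=readout.state();print(s["eef_pos"],s["tcp_rot"],s["joints"])
p=eyes.read_camera("top")
for c,z in(("green",82),("yellow",159),("blue",159),("orange",159)):
    k,l,st,ce=cv2.connectedComponentsWithStats(capmask(p,c).astype(np.uint8))
    for i in range(1,k):
        w=onz(p,ce[i],z)
        if st[i,4]>100 and 400<w[0]<640 and -420<w[1]<500: print(c,st[i],w.round())
q=Rt(s["tcp_rot"][2])
seq(s["eef_pos"],q,[([522,-71,231],q)])
for a,l in((128,'j1'),(60,'b'),(-8,'y')):print(l,shelf(0,a,0).round())
```

```text
[482.86458263  51.92665943 230.69296793] [-3.14154066e+00 -1.97021618e-04  2.85129479e-01] [-2.90500065e-02  2.74501180e-01  1.86907692e+00  1.31306052e-04
  9.97843252e-01  1.25654566e+00]
green [275 206  23  23 417] [522. -71.  82.]
yellow [109 208  27  27 596] [498. 298. 159.]
blue [ 77 216  27  26 557] [479. 368. 159.]
orange [ 47 223  30  28 619] [459. 429. 159.]
[0.0, 0.0, 0.0] [0.003, 0.129, -0.0003] | rows>= 2.1 [522, -71, 231]
j1 [459. 431.   0.]
b [479. 366.   0.]
y [499. 301.   0.]
```

Emit:
move_arm --plan '[[[0,0,0],[0.001,0.05,0],0.6],[[0,0,0],[0.002,0.1,0],0.6],[[0,0,0],[0.003,0.129,0],0.6],[[0,0,0],[0.003,0.129,0],0.6],[[0,0,0],[0.003,0.129,0.03],0.6]]'

```text
t: 31.52
eef_pos: [522.6, -70.7, 201.6]
tcp_rot: [3.14, -0.003, 0.287]
ft_force: [0.2, -0.1, -0.7]
opening: 0.8
grip_force: 0.0
```

Emit:
move_arm --plan '[[[0,0,0],[0,0,0.05],0.6],[[0,0,0],[0,0,0.09],0.6],[[0,0,0],[0,0,0.1],0.6]]'

```text
t: 31.9
eef_pos: [520.8, -69.8, 98.9]
tcp_rot: [-3.14, 0.003, 0.287]
ft_force: [0.0, -0.4, 0.7]
opening: 0.801
grip_force: 0.0
```

Emit:
move_arm --plan '[[[0,0,0],[0,0,0.03],0.6],[[0,0,0],[0,0,0.055],0.6],[[0,0,0],[0,0,0.063],0.6],[[0,0,0],[0,0,0.063],-1],[[0,0,0],[0,0,0.063],-1]]'

```text
t: 32.52
eef_pos: [522.5, -71.0, 38.8]
tcp_rot: [3.141, -0.002, 0.285]
ft_force: [0.7, -2.4, 1.7]
opening: 0.646
grip_force: 1.3
```

Emit:
move_arm --plan '[[[0,0,0],[0,0,0],-1],[[0,0,0],[0,0,0],-1],[[0,0,0],[0,0,0],-1]]'

```text
t: 32.9
eef_pos: [522.6, -71.0, 38.8]
tcp_rot: [3.141, -0.002, 0.284]
ft_force: [0.2, 0.6, 8.0]
opening: 0.624
grip_force: 30.0
```

Emit:
move_arm --plan '[[[0,0,0],[0,0,-0.03],-1],[[0,0,0],[0,0,-0.08],-1],[[0,0,0],[0,0,-0.14],-1],[[0,0,0],[0,0,-0.192],-1]]'

```text
t: 33.4
eef_pos: [521.6, -70.9, 232.2]
tcp_rot: [3.141, -0.001, 0.284]
ft_force: [-0.4, -0.4, -2.0]
opening: 0.629
grip_force: 30.0
```

Run:
```python
from look import *
s=readout.state();print(s["eef_pos"],s["tcp_rot"])
q=Rt(.285);q2=Rt(1.158);q3=Rt(1.87)
S=shelf(0,-77,0)[:2]
seq(s["eef_pos"],q,[([515,20,230],q),([515,80,230],q2),([*S,230],q3),([*S,126],q3)])
```

```text
[521.62527853 -70.87237783 232.19245234] [ 3.14115284e+00 -9.21563376e-04  2.84257091e-01]
[0.0, 0.0, 0.0] [0.0192, -0.0891, 0.0022] | rows>= 1.5 [515, 20, 230]
[0.0, 0.0, -50.0] [0.0169, -0.0575, -0.0] | rows>= 4.7 [515, 80, 230]
[-0.0, 0.0, -40.8] [0.1443, -0.0581, -0.0] | rows>= 3.8 [520.0, 235.0, 230.0]
[-0.0, 0.0, -0.0] [-0.0, -0.0, 0.104] | rows>= 1.7 [520.0, 235.0, 126.0]
```

Emit:
move_arm --plan '[[[0,0,0],[0.0096,-0.045,0],-1],[[0,0,0],[0.0192,-0.0891,0],-1]]'

```text
t: 33.65
eef_pos: [515.0, 20.7, 230.6]
tcp_rot: [3.141, -0.001, 0.283]
ft_force: [-0.7, -0.5, -1.3]
opening: 0.627
grip_force: 30.0
```

Emit:
move_arm --plan '[[[0,0,-10],[0.003,-0.0115,0],-1],[[0,0,-20],[0.007,-0.023,0],-1],[[0,0,-30],[0.01,-0.0345,0],-1],[[0,0,-40],[0.0135,-0.046,0],-1],[[0,0,-50],[0.0169,-0.0575,0],-1]]'

```text
t: 34.28
eef_pos: [515.1, 80.3, 229.9]
tcp_rot: [-3.142, -0.0, 1.163]
ft_force: [0.5, -0.9, -1.9]
opening: 0.623
grip_force: 30.0
```

Emit:
move_arm --plan '[[[0,0,-10],[0.036,-0.0145,0],-1],[[0,0,-20],[0.072,-0.029,0],-1],[[0,0,-30],[0.108,-0.0435,0],-1],[[0,0,-40.8],[0.1443,-0.0581,0],-1],[[0,0,-40.8],[0.1443,-0.0581,0],-1]]'

```text
t: 34.9
eef_pos: [519.8, 237.4, 229.6]
tcp_rot: [-3.142, -0.0, 1.874]
ft_force: [-0.5, -0.7, -2.1]
opening: 0.629
grip_force: 30.0
```

Emit:
move_arm --plan '[[[0,0,0],[0,0,0.04],-1],[[0,0,0],[0,0,0.09],-1],[[0,0,0],[0,0,0.104],-1],[[0,0,0],[0,0,0.104],-1]]'

```text
t: 35.4
eef_pos: [520.5, 235.0, 125.9]
tcp_rot: [-3.141, -0.0, 1.868]
ft_force: [1.2, 0.4, -1.3]
opening: 0.627
grip_force: 30.0
```

Emit:
move_arm --plan '[[[0,0,0],[0,0,0.005],-1],[[0,0,0],[0,0,0.01],-1],[[0,0,0],[0,0,0.01],-1]]'

```text
t: 35.78
eef_pos: [520.5, 235.4, 116.0]
tcp_rot: [3.141, -0.0, 1.869]
ft_force: [-0.0, -0.4, -1.7]
opening: 0.626
grip_force: 30.0
```

Emit:
move_arm --plan '[[[0,0,0],[0,0,0],0.5],[[0,0,0],[0,0,0],1],[[0,0,0],[0,0,0],1],[[0,0,0],[0,0,0],1],[[0,0,0],[0,0,-0.03],1]]'

```text
t: 36.4
eef_pos: [519.5, 235.1, 144.4]
tcp_rot: [-3.138, -0.0, 1.869]
ft_force: [0.2, 0.0, 0.2]
opening: 0.995
grip_force: 0.0
```

Emit:
move_arm --plan '[[[0,0,0],[0,0,-0.05],1],[[0,0,0],[-0.06,0,-0.1],1],[[0,0,0],[-0.12,-0.0,-0.12],1],[[0,0,0],[-0.18,-0.0,-0.12],1],[[0,0,0],[-0.18,-0.0,-0.12],1]]'

```text
t: 37.02
eef_pos: [574.0, 60.3, 266.1]
tcp_rot: [3.141, 0.001, 1.866]
ft_force: [0.7, -0.8, 0.2]
opening: 1.002
grip_force: 0.0
```

Run:
```python
from look import *
s=readout.state();print(s["eef_pos"],s["tcp_rot"],s["joints"])
p=eyes.read_camera("top");q=eyes.read_camera("scene")
for c in("green","yellow","blue","orange"):
    k,l,st,ce=cv2.connectedComponentsWithStats(capmask(p,c).astype(np.uint8))
    for i in range(1,k):
        w=onz(p,ce[i],159)
        if st[i,4]>100 and 400<w[0]<640 and 100<w[1]<500: print(c,st[i],w.round(), np.round([np.cos(.3)*(w[0]-497)+np.sin(.3)*(w[1]-309),-np.sin(.3)*(w[0]-497)+np.cos(.3)*(w[1]-309)]))
for y in(-190,-205,-220): print(y,proj(p,chest(45+3,y,155)).round(1))
h=cv2.cvtColor(p["img"],cv2.COLOR_RGB2HSV);m=cv2.inRange(h,(0,150,80),(6,255,255))|cv2.inRange(h,(174,150,80),(180,255,255))
k,l,st,ce=cv2.connectedComponentsWithStats(m)
for i in range(1,k):
    if 8<st[i,4]<900 and 395<ce[i][0]<470: print("red",st[i],ce[i], [onz(p,ce[i],z).round() for z in(150,155,160)])
cv2.imwrite("pics/k4.png",cv2.resize(np.hstack([p["img"][130:280,390:490,::-1]]),(400,600),interpolation=cv2.INTER_CUBIC))
```

```text
[573.97070698  60.27089548 266.06696172] [3.14072239e+00 5.04535561e-04 1.86556029e+00] [-9.70799316e-03  3.73833592e-01  1.61164720e+00 -2.40951316e-04
  1.15513038e+00 -3.04374985e-01]
yellow [109 208  13  27 251] [497. 313. 159.] [1. 4.]
blue [ 77 216  27  26 561] [479. 367. 159.] [-0. 61.]
orange [ 47 223  31  28 624] [459. 429. 159.] [ -1. 126.]
-190 [430.8 206.1]
-205 [437.3 206.7]
-220 [443.8 207.3]
red [419 202  12   8  66] [423.42424242 205.96969697] [array([ 552., -383.,  150.]), array([ 551., -381.,  155.]), array([ 551., -379.,  160.])]
red [415 276  34  27 686] [431.41982507 288.5       ] [array([ 366., -400.,  150.]), array([ 366., -397.,  155.]), array([ 367., -395.,  160.])]
```

View pics/k4.png

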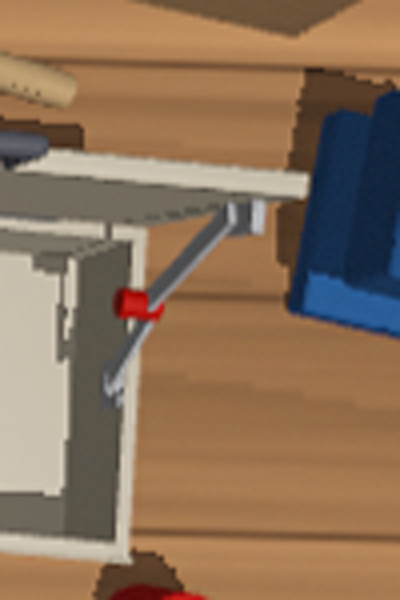

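```bash
cat >> look.py <<'E'
CY=np.array([.065,.998,0]); QK=Rt(1.506)*R.from_rotvec([-45,0,0],degrees=True); TZ=QK.apply([0,0,1])
E
python3 - <<'E'
from look import *
print(TZ, QK.as_euler("xyz"))
q0=Rt(1.868); q1=Rt(1.506); K=np.array([551,-375,155]); g=K+19*TZ; pre=g-90*TZ
h=np.array([480,-170,330])
Qh=q1*R.from_rotvec([-22,0,0],degrees=True)
seq(np.array([574,60.5,266]),q0,[([480,-100,320],q1),([450,-300,280],QK),(pre,QK),(g,QK)])
p=eyes.read_camera("top")
cv2.imwrite("pics/k5.png",cv2.resize(p["img"][175:245,395:465,::-1],(560,560),interpolation=cv2.INTER_CUBIC))
E
```

```text
[ 0.70562288 -0.04578587 -0.70710678] [2.35619449 0.         1.506     ]
[0.0, -0.0, 20.7] [-0.1259, -0.1369, -0.054] | rows>= 3.1 [480, -100, 320]
[-45.0, -0.0, 0.0] [-0.2015, -0.0171, 0.04] | rows>= 4.2 [450, -300, 280]
[0.0, -0.0, 0.0] [-0.0684, -0.0137, 0.0921] | rows>= 1.8 [501.0, -372.0, 205.0]
[0.0, -0.0, 0.0] [-0.0, -0.0, 0.09] | rows>= 1.4 [564.0, -376.0, 142.0]
```

View pics/k5.png

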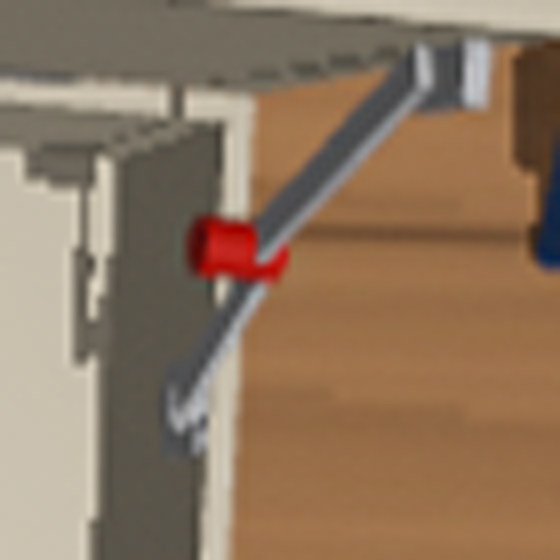

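The enlarged crop shows the red thumb piece from (190,247) to (287,250). The strips cross it near column 260, so its left 17 mm is free to grip.

Emit:
move_arm --plan '[[[0,0,7],[-0.042,-0.0456,-0.018],0],[[0,0,14],[-0.084,-0.0913,-0.036],-0.2],[[0,0,20.7],[-0.1259,-0.1369,-0.054],-0.2],[[0,0,20.7],[-0.1259,-0.1369,-0.054],-0.2]]'

```text
t: 37.67
eef_pos: [478.3, -98.0, 320.7]
tcp_rot: [3.14, 0.0, 1.505]
ft_force: [0.3, 1.2, -0.0]
opening: 0.635
grip_force: 0.0
```

Emit:
move_arm --plan '[[[-9,0,0],[-0.04,-0.0034,0.008],-0.2],[[-18,0,0],[-0.08,-0.0068,0.016],-0.2],[[-27,0,0],[-0.12,-0.01,0.024],-0.2],[[-36,0,0],[-0.16,-0.0135,0.032],-0.2],[[-45,0,0],[-0.2015,-0.0171,0.04],-0.2]]'

```text
t: 38.3
eef_pos: [457.6, -260.1, 283.0]
tcp_rot: [2.49, -0.026, 1.531]
ft_force: [0.8, 0.0, -0.9]
opening: 0.401
grip_force: 0.0
```

Emit:
move_arm --plan '[[[0,0,0],[0,0,0],-0.2],[[0,0,0],[0,0,0],-0.2]]'

```text
t: 38.55
eef_pos: [457.6, -259.7, 283.1]
tcp_rot: [2.494, -0.027, 1.53]
ft_force: [-0.1, 0.2, 0.2]
opening: 0.402
grip_force: 0.0
```

Run:
```python
from look import *
s=readout.state();print(s["joints"])
Q=R.from_euler("xyz",s["tcp_rot"]); K=np.array([551,-375,155]); g=K+19*TZ; pre=g-90*TZ
seq(s["eef_pos"],Q,[(pre+[0,0,20],QK),(g,QK)])
```

```text
[-0.89160653  0.13696114  2.06769963  0.84296909  0.67645219 -1.44783248]
[-7.9, -2.1, 0.0] [-0.1117, 0.0051, 0.0726] | rows>= 2.1 [501.0, -372.0, 225.0]
[-0.0, 0.0, 0.0] [0.0001, -0.0141, 0.1042] | rows>= 1.7 [564.0, -376.0, 142.0]
```

Emit:
move_arm --plan '[[[-4,-1,0],[-0.03,0.001,0.02],-0.2],[[-7.9,-2.1,0],[-0.06,0.003,0.04],-0.2],[[-7.9,-2.1,0],[-0.09,0.004,0.06],-0.2],[[-7.9,-2.1,0],[-0.1117,0.0051,0.0726],-0.2],[[-7.9,-2.1,0],[-0.1117,0.0051,0.0726],-0.2]]'

```text
t: 39.17
eef_pos: [501.6, -372.3, 225.0]
tcp_rot: [2.356, 0.0, 1.506]
ft_force: [-0.7, 1.0, -0.8]
opening: 0.403
grip_force: 0.0
```

Emit:
move_arm --plan '[[[0,0,0],[0,0,0],-0.2],[[0,0,0],[0,0,0],-0.2]]'

```text
t: 39.42
eef_pos: [500.5, -371.9, 226.4]
tcp_rot: [2.355, 0.002, 1.506]
ft_force: [-0.3, 0.3, -0.0]
opening: 0.402
grip_force: 0.0
```

Run:
```python
from look import *
s=readout.state();print(s["joints"],s["eef_pos"],s["tcp_rot"])
Q=R.from_euler("xyz",s["tcp_rot"]); K=np.array([551,-375,155]); g=K+19*TZ; pre=g-60*TZ
seq(s["eef_pos"],Q,[(pre,QK),(g,QK)])
```

```text
[-1.00061951  0.37208806  1.99913937  1.24975093  0.64307529 -1.9416169 ] [ 500.50909333 -371.88060986  226.41311879] [2.35475464e+00 2.27445996e-03 1.50569365e+00]
[0.1, 0.1, 0.1] [0.0003, -0.0148, 0.0452] | rows>= 0.8 [522.0, -373.0, 184.0]
[-0.0, 0.0, -0.0] [-0.0, 0.0, 0.06] | rows>= 1.0 [564.0, -376.0, 142.0]
```

Emit:
move_arm --plan '[[[0,0,0],[0,-0.007,0.02],-0.2],[[0,0,0],[0,-0.0148,0.045],-0.2],[[0,0,0],[0,-0.0148,0.045],-0.2]]'

```text
t: 39.8
eef_pos: [521.8, -373.6, 182.6]
tcp_rot: [2.356, 0.0, 1.506]
ft_force: [-0.0, -0.2, 0.2]
opening: 0.399
grip_force: 0.0
```

Emit:
move_arm --plan '[[[0,0,0],[0,0,0.015],-0.2],[[0,0,0],[0,0,0.03],-0.2],[[0,0,0],[0,0,0.03],-0.2]]'

```text
t: 40.17
eef_pos: [542.5, -376.5, 164.3]
tcp_rot: [2.352, 0.004, 1.503]
ft_force: [-32.2, 7.1, 29.4]
opening: 0.402
grip_force: 19.9
```

Run:
```python
from look import *
s=readout.state();print(s["eef_pos"])
p=eyes.read_camera("top")
cv2.imwrite("pics/k6.png",cv2.resize(p["img"][160:260,380:480,::-1],(600,600),interpolation=cv2.INTER_CUBIC))
```

```text
[ 542.48448473 -376.52379309  164.34834165]
```

View pics/k6.png

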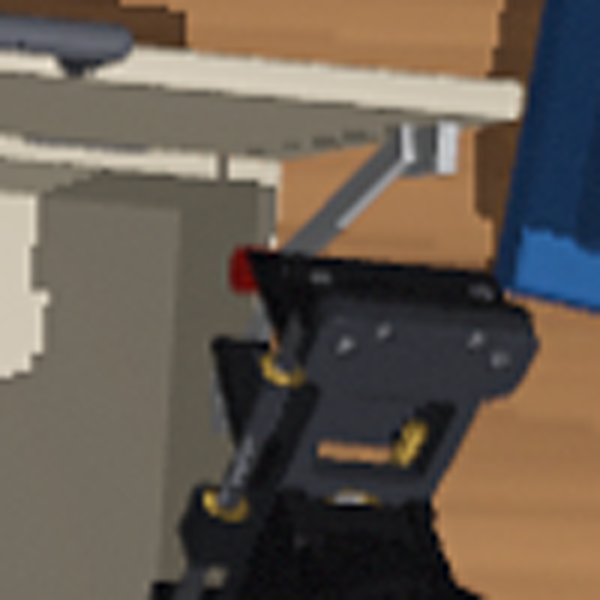

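The tool stopped early with a 44 N push along its axis, so a finger probably met the strip. I'm backing off and shifting 6 mm left.

Emit:
move_arm --plan '[[[0,0,0],[0,0,-0.02],-0.2],[[0,0,0],[0.006,0,-0.028],-0.2],[[0,0,0],[0.006,0,-0.028],-0.2]]'

```text
t: 40.6
eef_pos: [523.6, -368.4, 182.2]
tcp_rot: [2.355, 0.002, 1.505]
ft_force: [-1.3, -0.3, -0.3]
opening: 0.398
grip_force: 0.0
```

Emit:
move_arm --plan '[[[0,0,0],[0,0,0.012],-0.2],[[0,0,0],[0,0,0.02],-0.2],[[0,0,0],[0,0,0.025],-0.2]]'

```text
t: 40.98
eef_pos: [541.7, -369.7, 163.1]
tcp_rot: [2.356, 0.001, 1.505]
ft_force: [1.0, -0.2, 0.9]
opening: 0.399
grip_force: 0.0
```

Run:
```python
from look import *
s=readout.state();print(s["eef_pos"],s["tcp_rot"],s["ft_force"],s["moment"])
```

```text
[ 541.69318526 -369.66784609  163.13356514] [2.35591573e+00 9.04947034e-04 1.50499816e+00] [ 1.01487024 -0.21457987  0.92655476] [-0.07696297  0.42183822  0.00913207]
```

Emit:
move_arm --plan '[[[0,0,0],[0,0,0.008],-0.2],[[0,0,0],[0,0,0.014],-0.2],[[0,0,0],[0,0,0.018],-0.2]]'

```text
t: 41.35
eef_pos: [554.1, -370.8, 151.3]
tcp_rot: [2.355, 0.002, 1.504]
ft_force: [0.3, -0.2, -0.4]
opening: 0.4
grip_force: 0.0
```

Emit:
move_arm --plan '[[[0,0,0],[0,0,0.005],-0.2],[[0,0,0],[0,0,0.009],-0.2],[[0,0,0],[0,0,0.012],-0.2]]'

```text
t: 41.72
eef_pos: [562.4, -371.4, 143.0]
tcp_rot: [2.355, 0.002, 1.504]
ft_force: [-0.2, 0.0, 0.3]
opening: 0.402
grip_force: 0.0
```

Emit:
move_arm --plan '[[[0,0,0],[0,0,0],-0.6],[[0,0,0],[0,0,0],-1],[[0,0,0],[0,0,0],-1],[[0,0,0],[0,0,0],-1],[[0,0,0],[0,0,0],-1]]'

```text
t: 42.35
eef_pos: [563.8, -371.6, 145.3]
tcp_rot: [2.35, 0.003, 1.506]
ft_force: [7.9, 1.6, 7.4]
opening: 0.174
grip_force: 30.0
```

Emit:
move_arm --plan '[[[0,0,0],[0,-0.0015,-0.005],-1],[[0,0,0],[0,-0.0031,-0.0096],-1],[[0,0,0],[0,-0.0031,-0.0096],-1]]'

```text
t: 42.72
eef_pos: [555.0, -371.0, 150.5]
tcp_rot: [2.349, 0.003, 1.506]
ft_force: [6.8, 2.2, 9.6]
opening: 0.18
grip_force: 30.0
```

Emit:
move_arm --plan '[[[0,0,0],[0,-0.0044,-0.0092],-1],[[0,0,0],[0,-0.0044,-0.0092],-1]]'

```text
t: 42.98
eef_pos: [545.5, -370.4, 154.7]
tcp_rot: [2.348, 0.003, 1.506]
ft_force: [6.7, 3.3, 15.4]
opening: 0.176
grip_force: 30.0
```

Emit:
move_arm --plan '[[[0,0,0],[0,-0.0055,-0.0088],-1],[[0,0,0],[0,-0.0055,-0.0088],-1]]'

```text
t: 43.22
eef_pos: [535.7, -369.8, 157.7]
tcp_rot: [2.347, 0.004, 1.506]
ft_force: [4.4, 4.5, 21.4]
opening: 0.178
grip_force: 30.0
```

Emit:
move_arm --plan '[[[0,0,0],[0,-0.0068,-0.0078],-1],[[0,0,0],[0,-0.0068,-0.0078],-1]]'

```text
t: 43.48
eef_pos: [525.9, -369.2, 159.5]
tcp_rot: [2.344, 0.004, 1.507]
ft_force: [3.4, 6.1, 30.0]
opening: 0.179
grip_force: 30.0
```

Emit:
move_arm --plan '[[[0,0,0],[0,-0.0022,-0.0087],-1],[[0,0,0],[0,-0.0022,-0.0087],-1]]'

```text
t: 43.72
eef_pos: [515.9, -368.4, 160.6]
tcp_rot: [2.352, 0.003, 1.505]
ft_force: [-3.0, 3.6, 14.3]
opening: 0.173
grip_force: 30.0
```

Run:
```python
from look import *
p=eyes.read_camera("top");q=eyes.read_camera("scene")
a=cv2.resize(p["img"][130:280,250:490,::-1],(600,375),interpolation=cv2.INTER_CUBIC)
b=cv2.resize(q["img"][90:270,90:330,::-1],(300,225),interpolation=cv2.INTER_CUBIC)
cv2.imwrite("pics/k7.png",np.vstack([a,np.hstack([b,b*0])]))
```

View pics/k7.png

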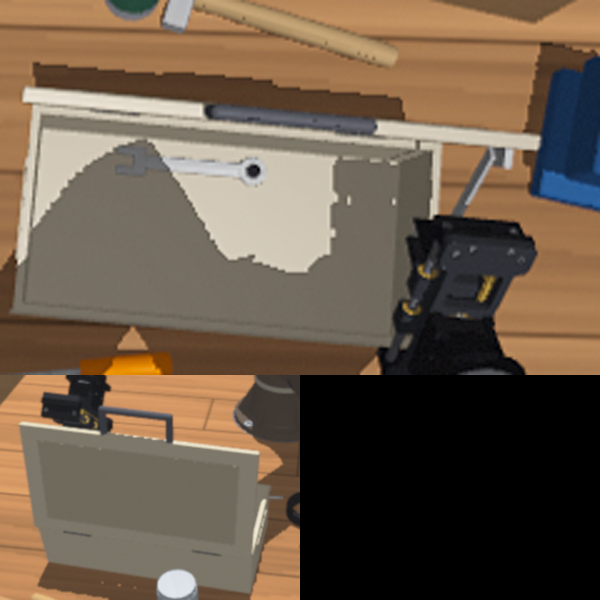

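```bash
cat >> look.py <<'E'
def bar(th,off=3.): # lid handle bar world pos
    return chest(100+off-240*np.cos(th)+6*np.sin(th),0,100+240*np.sin(th)+6*np.cos(th))
E
python3 - <<'E'
from look import *
p=eyes.read_camera("top")
for t in(1.2,1.25,1.3,1.35,1.4,1.45,1.49): print(t,proj(p,bar(t)).round(1),bar(t).round())
h=cv2.cvtColor(p["img"],cv2.COLOR_RGB2HSV)
m=(h[150:200,330:404,2]<110)&(h[150:200,330:404,1]<90)
k,l,st,ce=cv2.connectedComponentsWithStats(m.astype(np.uint8))
for i in range(1,k):
    if st[i,4]>60: print(st[i],ce[i]+[330,150])
E
```

```text
1.2 [364.7 201.3] [ 538. -206.  326.]
1.25 [365.6 194.9] [ 549. -207.  330.]
1.3 [366.5 188.4] [ 560. -208.  333.]
1.35 [367.3 181.8] [ 572. -209.  335.]
1.4 [368.  175.2] [ 584. -209.  338.]
1.45 [368.7 168.6] [ 596. -210.  339.]
1.49 [369.1 163.4] [ 605. -211.  340.]
[  2  21  70  14 425] [366.76470588 176.92      ]
```

The stay is broken and the lid has settled at about 1.385 rad, above the 1.3 rad below which it would fall. I'm letting go of the knee and going to the handle.

Emit:
move_arm --plan '[[[0,0,0],[0,0,0],-0.2],[[0,0,0],[0,0,0],-0.2],[[0,0,0],[0,0,0],-0.2],[[0,0,0],[0,0,-0.03],-0.2],[[0,0,0],[0,0,-0.08],-0.2]]'

```text
t: 44.5
eef_pos: [458.6, -363.9, 214.5]
tcp_rot: [2.357, -0.0, 1.505]
ft_force: [-0.6, 0.2, 0.8]
opening: 0.401
grip_force: 0.0
```

Run:
```python
from look import *
s=readout.state();Q=R.from_euler("xyz",s["tcp_rot"]);print(s["eef_pos"])
p=eyes.read_camera("top");h=cv2.cvtColor(p["img"],cv2.COLOR_RGB2HSV)
m=(h[150:215,330:404,2]<110)&(h[150:215,330:404,1]<90)
k,l,st,ce=cv2.connectedComponentsWithStats(m.astype(np.uint8))
for i in range(1,k):
    if st[i,4]>60: print(st[i],ce[i]+[330,150])
q=Rt(1.506);b=bar(1.385)
seq(s["eef_pos"],Q,[([440,-280,330],QK),([490,-220,400],q),([*b[:2],400],q),([*b[:2],b[2]-19],q)])
```

```text
[ 458.62556972 -363.8722136   214.50353777]
[  2  21  72  14 477] [367.278826   177.03354298]
[ 53  52  21  13 135] [394.00740741 211.01481481]
[-0.0, 0.0, -0.0] [0.0825, 0.0646, -0.0987] | rows>= 2.3 [440, -280, 330]
[45.0, 0.0, -0.0] [0.0632, 0.0819, -0.0171] | rows>= 4.2 [490, -220, 400]
[-0.0, -0.0, -0.0] [0.0166, 0.0896, -0.0001] | rows>= 1.5 [580.0, -209.0, 400.0]
[-0.0, -0.0, -0.0] [0.0, 0.0, 0.082] | rows>= 1.3 [580.0, -209.0, 318.0]
```

Lid unchanged at 1.385.

Emit:
move_arm --plan '[[[0,0,0],[0.027,0.02,-0.033],-0.2],[[0,0,0],[0.055,0.043,-0.066],-0.2],[[0,0,0],[0.0825,0.0646,-0.0987],-0.2],[[0,0,0],[0.0825,0.0646,-0.0987],-0.2]]'

```text
t: 45.05
eef_pos: [440.4, -279.2, 333.1]
tcp_rot: [2.352, 0.006, 1.505]
ft_force: [0.8, -0.5, 0.1]
opening: 0.4
grip_force: 0.0
```

Emit:
move_arm --plan '[[[7,0,0],[0.008,0.01,-0.003],-0.2],[[14,0,0],[0.018,0.023,-0.005],-0.2],[[21,0,0],[0.028,0.036,-0.008],-0.2],[[28,0,0],[0.038,0.05,-0.01],-0.2],[[35,0,0],[0.05,0.065,-0.014],-0.2]]'

```text
t: 45.68
eef_pos: [480.3, -232.6, 385.3]
tcp_rot: [2.971, 0.001, 1.505]
ft_force: [0.2, 0.6, -0.1]
opening: 0.4
grip_force: 0.0
```

Run:
```python
from look import *
s=readout.state();Q=R.from_euler("xyz",s["tcp_rot"]);print(s["eef_pos"],s["tcp_rot"],s["joints"])
q=Rt(1.506);b=bar(1.385)
seq(s["eef_pos"],Q,[([490,-220,400],q),([*b[:2],390],q)])
```

```text
[ 480.26940674 -232.64401828  385.29329673] [2.97144830e+00 9.39093441e-04 1.50488929e+00] [-0.62040713  0.15780787  1.61065833  0.09392907  1.22900266 -0.579692  ]
[9.7, 0.1, -0.1] [0.0132, 0.0112, -0.013] | rows>= 0.9 [490, -220, 400]
[0.0, -0.0, 0.0] [0.0166, 0.0896, 0.0101] | rows>= 1.5 [580.0, -209.0, 390.0]
```

Emit:
move_arm --plan '[[[9.7,0.1,0],[0.0132,0.0112,-0.013],-0.2],[[9.7,0.1,0],[0.0132,0.0112,-0.013],-0.2]]'

```text
t: 45.92
eef_pos: [491.6, -219.6, 399.3]
tcp_rot: [3.138, -0.002, 1.508]
ft_force: [0.1, -0.5, -0.7]
opening: 0.397
grip_force: 0.0
```

Emit:
move_arm --plan '[[[0,0,0],[0.0083,0.045,0.005],-0.2],[[0,0,0],[0.0166,0.0896,0.01],-0.2],[[0,0,0],[0.0166,0.0896,0.01],-0.2]]'

```text
t: 46.3
eef_pos: [581.4, -209.4, 388.1]
tcp_rot: [3.137, -0.003, 1.507]
ft_force: [0.3, -0.1, 0.1]
opening: 0.4
grip_force: 0.0
```

Run:
```python
from look import *
s=readout.state();Q=R.from_euler("xyz",s["tcp_rot"]);print(s["eef_pos"],s["tcp_rot"])
b=bar(1.385);q=Rt(1.506)
seq(s["eef_pos"],Q,[([*b[:2],b[2]-19],q)])
```

```text
[ 581.42582027 -209.43514784  388.08084619] [ 3.13722349e+00 -2.76800037e-03  1.50669582e+00]
[0.3, -0.2, 0.0] [-0.0, -0.0013, 0.0701] | rows>= 1.1 [580.0, -209.0, 318.0]
```

Emit:
move_arm --plan '[[[0,0,0],[0,-0.001,0.03],-0.2],[[0,0,0],[0,-0.001,0.055],-0.2],[[0,0,0],[0,-0.001,0.07],-0.2],[[0,0,0],[0,-0.001,0.07],-0.6],[[0,0,0],[0,-0.001,0.07],-1]]'

```text
t: 46.92
eef_pos: [579.4, -209.7, 322.5]
tcp_rot: [3.134, 0.001, 1.505]
ft_force: [-0.0, 0.1, 1.3]
opening: 0.243
grip_force: 0.0
```

Emit:
move_arm --plan '[[[0,0,0],[0,0,0],-1],[[0,0,0],[0,0,0],-1],[[0,0,0],[0,0,0],-1]]'

```text
t: 47.3
eef_pos: [579.5, -209.5, 322.4]
tcp_rot: [3.134, 0.001, 1.505]
ft_force: [-0.5, -1.4, 5.7]
opening: 0.119
grip_force: 30.0
```

Run:
```python
from look import *
from scipy.optimize import minimize_scalar
s=readout.state();print(s["eef_pos"],s["opening"])
P=s["eef_pos"]+[0,0,19]
r=minimize_scalar(lambda t:np.linalg.norm((bar(t)-P)[[0,2]]),bounds=(1,1.5),method="bounded");t0=r.x;print(t0,r.fun)
f=lambda t:np.array([0,240-240*np.cos(t)+6*np.sin(t),-(240*np.sin(t)+6*np.cos(t)-6)])/1000
T=np.linspace(t0,0,31)
for k in range(0,30,5): print([(f(T[k+i])-f(T[k])).round(4)[1:].tolist() for i in range(1,6)],bar(T[k+5]).round(),round(T[k+5],2))
```

```text
[ 579.47347883 -209.47480091  322.37770524] 0.11897835096771174
1.3840429637485123 4.4956986932604766
[[-0.0109, 0.002], [-0.0217, 0.0046], [-0.0323, 0.0076], [-0.0428, 0.0111], [-0.0531, 0.0151]] [ 527. -206.  322.] 1.15
[[-0.0101, 0.0045], [-0.02, 0.0094], [-0.0297, 0.0148], [-0.0391, 0.0206], [-0.0483, 0.0269]] [ 479. -203.  295.] 0.92
[[-0.0088, 0.0067], [-0.0174, 0.0137], [-0.0256, 0.0212], [-0.0334, 0.029], [-0.0409, 0.0372]] [ 438. -200.  258.] 0.69
[[-0.0071, 0.0085], [-0.0138, 0.0173], [-0.02, 0.0265], [-0.0259, 0.0359], [-0.0313, 0.0456]] [ 407. -198.  212.] 0.46
[[-0.0049, 0.0099], [-0.0094, 0.02], [-0.0135, 0.0304], [-0.017, 0.0408], [-0.02, 0.0515]] [ 387. -197.  161.] 0.23
[[-0.0026, 0.0108], [-0.0046, 0.0217], [-0.0062, 0.0326], [-0.0072, 0.0437], [-0.0077, 0.0547]] [ 379. -196.  106.] 0.0
```

Emit:
move_arm --plan '[[[0,0,0],[0,-0.0109,0.002],-1],[[0,0,0],[0,-0.0217,0.0046],-1],[[0,0,0],[0,-0.0323,0.0076],-1],[[0,0,0],[0,-0.0428,0.0111],-1],[[0,0,0],[0,-0.0531,0.0151],-1]]'

```text
t: 47.92
eef_pos: [525.7, -205.9, 305.7]
tcp_rot: [3.135, 0.0, 1.505]
ft_force: [2.9, -0.6, -3.8]
opening: 0.12
grip_force: 30.0
```

Emit:
move_arm --plan '[[[0,0,0],[0,-0.0101,0.0045],-1],[[0,0,0],[0,-0.02,0.0094],-1],[[0,0,0],[0,-0.0297,0.0148],-1],[[0,0,0],[0,-0.0391,0.0206],-1],[[0,0,0],[0,-0.0483,0.0269],-1]]'

```text
t: 48.55
eef_pos: [477.8, -202.4, 278.4]
tcp_rot: [3.135, -0.0, 1.505]
ft_force: [2.5, 2.5, -2.4]
opening: 0.12
grip_force: 30.0
```

Emit:
move_arm --plan '[[[0,0,0],[0,-0.0088,0.0067],-1],[[0,0,0],[0,-0.0174,0.0137],-1],[[0,0,0],[0,-0.0256,0.0212],-1],[[0,0,0],[0,-0.0334,0.029],-1],[[0,0,0],[0,-0.0409,0.0372],-1]]'

```text
t: 49.18
eef_pos: [437.2, -199.8, 240.9]
tcp_rot: [3.135, -0.0, 1.505]
ft_force: [2.0, 4.7, -1.3]
opening: 0.118
grip_force: 30.0
```

Emit:
move_arm --plan '[[[0,0,0],[0,-0.0071,0.0085],-1],[[0,0,0],[0,-0.0138,0.0173],-1],[[0,0,0],[0,-0.02,0.0265],-1],[[0,0,0],[0,-0.0259,0.0359],-1],[[0,0,0],[0,-0.0313,0.0456],-1]]'

```text
t: 49.8
eef_pos: [406.4, -197.9, 195.0]
tcp_rot: [3.135, 0.0, 1.505]
ft_force: [-0.7, 3.8, -1.5]
opening: 0.118
grip_force: 30.0
```

Emit:
move_arm --plan '[[[0,0,0],[0,-0.0049,0.0099],-1],[[0,0,0],[0,-0.0094,0.02],-1],[[0,0,0],[0,-0.0135,0.0304],-1],[[0,0,0],[0,-0.017,0.0408],-1],[[0,0,0],[0,-0.02,0.0515],-1]]'

```text
t: 50.42
eef_pos: [386.9, -196.6, 143.3]
tcp_rot: [3.136, 0.0, 1.505]
ft_force: [-1.0, 5.0, -0.6]
opening: 0.119
grip_force: 30.0
```

Emit:
move_arm --plan '[[[0,0,0],[0,-0.0026,0.0108],-1],[[0,0,0],[0,-0.0046,0.0217],-1],[[0,0,0],[0,-0.0062,0.0326],-1],[[0,0,0],[0,-0.0072,0.0437],-1],[[0,0,0],[0,-0.0075,0.052],-1]]'

```text
t: 51.05
eef_pos: [379.3, -196.0, 91.1]
tcp_rot: [3.137, -0.0, 1.505]
ft_force: [-7.7, 2.6, -0.7]
opening: 0.121
grip_force: 30.0
```

Emit:
move_arm --plan '[[[0,0,0],[0,0,0.002],-1],[[0,0,0],[0,0,0.003],-1],[[0,0,0],[0,0,0.003],-1]]'

```text
t: 51.42
eef_pos: [379.2, -196.0, 88.3]
tcp_rot: [3.137, -0.0, 1.505]
ft_force: [-5.9, 2.2, -2.1]
opening: 0.12
grip_force: 30.0
```

Emit:
move_arm --plan '[[[0,0,0],[0,0,0.002],-1],[[0,0,0],[0,0,0.003],-1],[[0,0,0],[0,0,0.003],-1]]'

```text
t: 51.8
eef_pos: [379.2, -196.1, 86.6]
tcp_rot: [3.136, 0.0, 1.505]
ft_force: [-12.2, 3.5, 26.5]
opening: 0.12
grip_force: 30.0
```

Emit:
move_arm --plan '[[[0,0,0],[0,0,0.002],-1],[[0,0,0],[0,0,0.003],-1],[[0,0,0],[0,0,0.003],-1]]'

```text
t: 52.18
eef_pos: [379.2, -196.5, 84.3]
tcp_rot: [3.136, 0.001, 1.506]
ft_force: [-17.2, 1.9, 40.4]
opening: 0.115
grip_force: 30.0
```

Emit:
move_arm --plan '[[[0,0,0],[0,0,-0.004],-1],[[0,0,0],[0,0,-0.004],-0.2],[[0,0,0],[0,0,-0.004],-0.2],[[0,0,0],[0,0,-0.004],-0.2],[[0,0,0],[0,0,-0.04],-0.2]]'

```text
t: 52.8
eef_pos: [379.3, -195.8, 121.9]
tcp_rot: [3.139, -0.002, 1.505]
ft_force: [0.4, 0.3, 0.5]
opening: 0.395
grip_force: 0.0
```

Emit:
move_arm --plan '[[[0,0,0],[0,0,-0.05],-0.2],[[0,0,0],[0,0,-0.1],-0.2],[[0,0,0],[0,0,-0.15],-0.2],[[0,0,0],[0.05,0.01,-0.15],-0.2],[[0,0,0],[0.1,0.02,-0.15],-0.2]]'

```text
t: 53.42
eef_pos: [405.9, -96.9, 273.7]
tcp_rot: [3.133, 0.001, 1.503]
ft_force: [0.9, -0.8, 0.2]
opening: 0.4
grip_force: 0.0
```

Run:
```python
from look import *
p=eyes.read_camera("top");q=eyes.read_camera("scene")
for c in("green","yellow","blue","orange"):
    k,l,st,ce=cv2.connectedComponentsWithStats(capmask(p,c).astype(np.uint8))
    for i in range(1,k):
        w=onz(p,ce[i],159)
        if st[i,4]>100 and 400<w[0]<640 and 100<w[1]<500: print(c,st[i],w.round(), np.round([np.cos(.3)*(w[0]-497)+np.sin(.3)*(w[1]-309),-np.sin(.3)*(w[0]-497)+np.cos(.3)*(w[1]-309)]))
a=cv2.resize(p["img"][100:310,10:450,::-1],(616,294),interpolation=cv2.INTER_CUBIC)
b=cv2.resize(q["img"][110:290,110:550,::-1],(616,252),interpolation=cv2.INTER_CUBIC)
cv2.imwrite("pics/f8.png",np.vstack([a,b]))
```

```text
green [138 200  26  25 528] [520. 235. 159.] [ -0. -77.]
yellow [108 208  28  27 594] [498. 298. 159.] [ -2. -11.]
blue [ 77 216  27  26 545] [479. 367. 159.] [ 0. 61.]
orange [ 40 213  30  27 616] [482. 447. 159.] [ 27. 136.]
```

View pics/f8.png

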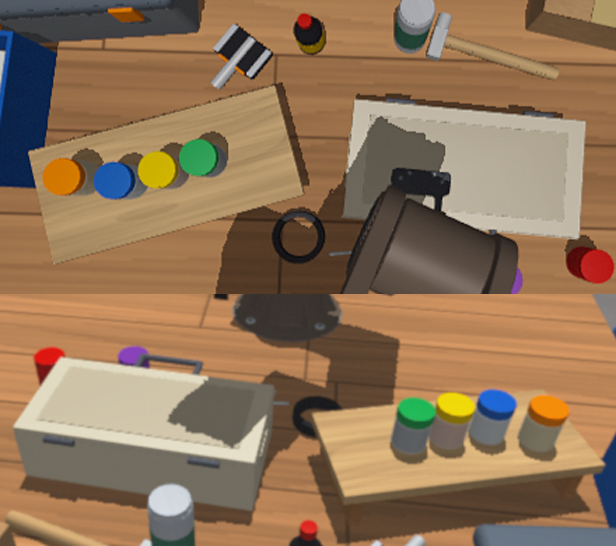

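The lid is shut, but jar1 (orange) has been knocked aside to about (27, 136) in shelf axes. I'll close the blue–yellow gap by 4 mm, then put jar1 back in the row.

Run:
```python
from look import *
s=readout.state();Q=R.from_euler("xyz",s["tcp_rot"]);q=Rt(1.87);b=[479,367]
seq(s["eef_pos"],Q,[([440,150,250],q),([*b,240],q),([*b,115],q)])
```

```text
[0.4, 0.1, -20.7] [0.2461, 0.0185, 0.0235] | rows>= 4.0 [440, 150, 250]
[0.0, -0.0, -0.0] [0.1959, 0.1012, 0.0101] | rows>= 3.5 [479, 367, 240]
[0.0, -0.0, -0.0] [-0.0, -0.0001, 0.125] | rows>= 2.0 [479, 367, 115]
```

Emit:
move_arm --plan '[[[0.1,0,-5],[0.05,0.004,0.005],1],[[0.2,0,-10],[0.11,0.008,0.01],1],[[0.3,0.1,-15],[0.17,0.012,0.016],1],[[0.4,0.1,-20.7],[0.22,0.017,0.02],1],[[0.4,0.1,-20.7],[0.2461,0.0185,0.0235],1]]'

```text
t: 54.15
eef_pos: [440.8, 148.5, 249.3]
tcp_rot: [-3.141, -0.0, 1.869]
ft_force: [0.1, -0.9, -0.2]
opening: 0.871
grip_force: 0.0
```

Emit:
move_arm --plan '[[[0,0,0],[0.05,0.025,0],1],[[0,0,0],[0.1,0.051,0.005],1],[[0,0,0],[0.15,0.0765,0.01],1],[[0,0,0],[0.1959,0.1012,0.01],1],[[0,0,0],[0.1959,0.1012,0.01],1]]'

```text
t: 54.78
eef_pos: [480.7, 365.8, 238.5]
tcp_rot: [-3.14, -0.001, 1.869]
ft_force: [-0.2, -0.8, 0.3]
opening: 1.001
grip_force: 0.0
```

Emit:
move_arm --plan '[[[0,0,0],[0,0,0],1]]'

```text
t: 54.9
eef_pos: [480.3, 362.9, 239.2]
tcp_rot: [-3.14, -0.0, 1.866]
ft_force: [-0.6, -0.9, -0.5]
opening: 0.995
grip_force: 0.0
```

Emit:
move_arm --plan '[[[0,0,0],[0.002,0,0.05],1],[[0,0,0],[0.002,0,0.1],1],[[0,0,0],[0.002,0,0.123],1],[[0,0,0],[0.002,0,0.123],1],[[0,0,0],[0.002,0,0.123],-1]]'

```text
t: 55.52
eef_pos: [480.3, 365.1, 118.1]
tcp_rot: [3.141, -0.001, 1.865]
ft_force: [-0.1, 0.9, 0.2]
opening: 0.939
grip_force: 0.0
```

Emit:
move_arm --plan '[[[0,0,0],[0,0,0],-1],[[0,0,0],[0,0,0],-1],[[0,0,0],[0,0,0],-1],[[0,0,0],[0,0,0],-1]]'

```text
t: 56.02
eef_pos: [479.8, 365.7, 117.2]
tcp_rot: [3.141, -0.001, 1.866]
ft_force: [0.1, -0.6, 5.1]
opening: 0.625
grip_force: 30.0
```

Emit:
move_arm --plan '[[[0,0,0],[0,0,-0.004],-1],[[0,0,0],[-0.004,0,-0.004],-1],[[0,0,0],[-0.004,0,-0.004],-1],[[0,0,0],[-0.004,0,0],-1],[[0,0,0],[-0.004,0,0],-1]]'

```text
t: 56.65
eef_pos: [480.8, 361.7, 117.0]
tcp_rot: [-3.141, -0.001, 1.866]
ft_force: [-1.5, -1.0, 3.1]
opening: 0.628
grip_force: 30.0
```

Emit:
move_arm --plan '[[[0,0,0],[0,0,0],0.5],[[0,0,0],[0,0,0],1],[[0,0,0],[0,0,0],1],[[0,0,0],[0,0,0],1]]'

```text
t: 57.15
eef_pos: [480.7, 361.7, 116.6]
tcp_rot: [-3.141, -0.001, 1.866]
ft_force: [0.5, -0.7, -0.3]
opening: 0.976
grip_force: 0.0
```

Emit:
move_arm --plan '[[[0,0,0],[0,0,-0.04],1],[[0,0,0],[0,0,-0.09],1],[[0,0,0],[0,0,-0.12],1],[[0,0,0],[0,0,-0.12],1]]'

```text
t: 57.65
eef_pos: [481.4, 362.1, 239.0]
tcp_rot: [3.138, -0.002, 1.866]
ft_force: [0.1, 0.2, 0.5]
opening: 1.002
grip_force: 0.0
```

Run:
```python
from look import *
s=readout.state();Q=R.from_euler("xyz",s["tcp_rot"]);print(s["eef_pos"])
p=eyes.read_camera("top")
for c in("yellow","blue","orange"):
    k,l,st,ce=cv2.connectedComponentsWithStats(capmask(p,c).astype(np.uint8))
    for i in range(1,k):
        w=onz(p,ce[i],159)
        if st[i,4]>100 and 400<w[0]<640 and 100<w[1]<500: print(c,st[i],w.round(), np.round([np.cos(.3)*(w[0]-497)+np.sin(.3)*(w[1]-309),-np.sin(.3)*(w[0]-497)+np.cos(.3)*(w[1]-309)]))
seq(s["eef_pos"],Q,[([482,447,235],Rt(1.87))])
```

```text
[481.42679496 362.06503531 238.98390651]
orange [ 55 213   9  25 101] [485. 436. 159.] [ 26. 125.]
[0.2, -0.1, -0.2] [0.0811, 0.0252, 0.0042] | rows>= 1.4 [482, 447, 235]
```

Emit:
move_arm --plan '[[[0,0,0],[0.04,0.0126,0],1],[[0,0,0],[0.0811,0.0252,0],1],[[0,0,0],[0.0811,0.0252,0],1],[[0,0,0],[0.0811,0.0252,0.04],1],[[0,0,0],[0.0811,0.0252,0.09],1]]'

```text
t: 58.32
eef_pos: [481.2, 445.9, 145.3]
tcp_rot: [-3.141, -0.001, 1.866]
ft_force: [1.2, 0.8, -0.7]
opening: 1.002
grip_force: 0.0
```

Emit:
move_arm --plan '[[[0,0,0],[0,0,0.025],1],[[0,0,0],[0,0,0.032],1],[[0,0,0],[0,0,0.032],-1],[[0,0,0],[0,0,0.032],-1],[[0,0,0],[0,0,0.032],-1]]'

```text
t: 58.95
eef_pos: [481.5, 446.8, 115.8]
tcp_rot: [3.141, -0.001, 1.866]
ft_force: [0.2, -0.2, -0.5]
opening: 0.742
grip_force: 0.0
```

Emit:
move_arm --plan '[[[0,0,0],[0,0,0],-1],[[0,0,0],[0,0,0],-1]]'

```text
t: 59.2
eef_pos: [481.8, 446.9, 115.6]
tcp_rot: [3.14, -0.001, 1.866]
ft_force: [1.7, 1.1, 4.3]
opening: 0.626
grip_force: 30.0
```

Run:
```python
from look import *
s=readout.state();Q=R.from_euler("xyz",s["tcp_rot"]);print(s["eef_pos"])
seq(s["eef_pos"],Q,[([*shelf(0,123,0)[:2],s["eef_pos"][2]],Q)])
```

```text
[481.79976514 446.93193617 115.56368861]
[0.0, 0.0, 0.0] [-0.0134, -0.0262, -0.0] | rows>= 0.5 [461.0, 427.0, 116.0]
```

Emit:
move_arm --plan '[[[0,0,0],[0,0,-0.008],-1],[[0,0,0],[0,-0.0262,-0.008],-1],[[0,0,0],[-0.0134,-0.0262,-0.008],-1],[[0,0,0],[-0.0134,-0.0262,-0.003],-1],[[0,0,0],[-0.0134,-0.0262,0],-1]]'

```text
t: 59.82
eef_pos: [460.5, 426.0, 115.4]
tcp_rot: [-3.141, -0.0, 1.865]
ft_force: [-7.5, -8.6, 29.2]
opening: 0.632
grip_force: 30.0
```

Emit:
move_arm --plan '[[[0,0,0],[0,0,0],-1],[[0,0,0],[0,0,0],0.5],[[0,0,0],[0,0,0],1],[[0,0,0],[0,0,0],1],[[0,0,0],[0,0,0],1]]'

```text
t: 60.45
eef_pos: [460.1, 426.2, 114.6]
tcp_rot: [-3.141, -0.001, 1.866]
ft_force: [0.7, 0.0, 0.4]
opening: 0.974
grip_force: 0.0
```

Emit:
move_arm --plan '[[[0,0,0],[0,0,-0.04],1],[[0,0,0],[0,0,-0.09],1],[[0,0,0],[0,0,-0.14],1]]'

```text
t: 60.82
eef_pos: [460.0, 426.0, 256.2]
tcp_rot: [-3.141, -0.0, 1.866]
ft_force: [0.2, 0.6, -0.3]
opening: 1.003
grip_force: 0.0
```

Emit:
move_arm --plan '[[[0,0,0],[-0.06,-0.01,0],1],[[0,0,0],[-0.12,-0.03,0],1],[[0,0,0],[-0.18,-0.05,0],1],[[0,0,0],[-0.24,-0.07,0],1],[[0,0,0],[-0.3,-0.09,0],1]]'

```text
t: 61.45
eef_pos: [461.1, 114.1, 254.9]
tcp_rot: [3.142, -0.0, 1.866]
ft_force: [1.0, 0.5, 0.0]
opening: 0.999
grip_force: 0.0
```

Run:
```python
from look import *
p=eyes.read_camera("top");q=eyes.read_camera("scene")
for c in("green","yellow","blue","orange"):
    k,l,st,ce=cv2.connectedComponentsWithStats(capmask(p,c).astype(np.uint8))
    for i in range(1,k):
        w=onz(p,ce[i],159)
        if st[i,4]>100 and 400<w[0]<640 and 100<w[1]<500: print(c,st[i],w.round(), np.round([np.cos(.3)*(w[0]-497)+np.sin(.3)*(w[1]-309),-np.sin(.3)*(w[0]-497)+np.cos(.3)*(w[1]-309)]))
a=cv2.resize(p["img"][100:310,10:450,::-1],(616,294),interpolation=cv2.INTER_CUBIC)
b=cv2.resize(q["img"][110:290,110:550,::-1],(616,252),interpolation=cv2.INTER_CUBIC)
cv2.imwrite("pics/f9.png",np.vstack([a,b]))
```

```text
blue [ 79 216  13  24 179] [482. 380. 159.] [ 6. 73.]
orange [ 49 224  30  27 614] [459. 426. 159.] [ -2. 123.]
```

View pics/f9.png

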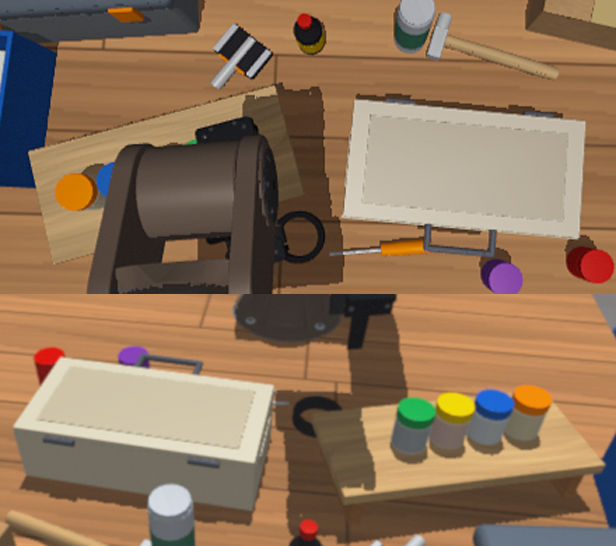

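The final view shows the four jars upright in one even row on the shelf, the lid shut and the arm clear of everything, so I'm handing in.

```bash
python3 -c "
from cell import env
print(env.job_done())"
```

```text
the job is handed in; nothing more can be done
None
```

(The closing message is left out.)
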